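# Fill the parts jar with loose nuts

### The arm

A 7-joint arm with a two-finger parallel gripper is mounted at the origin on the work surface. World frame = base frame: x ahead of the robot, y to its left, z up, the work surface at z = 0. Lengths are in mm, angles in degrees, forces in N, time in s.
With the tool pointing down it reaches from about 400 to 850 mm from the base axis. Payload 10.4 kg.
Tool frame: the origin (TCP) lies at the very end of the fingers, on their centre line; the grasp point (between the pads) lies 19 mm behind it (manip.grip_depth is the distance from the TCP to the grasp point, in mm); z points along the fingers, y is the line along which they close (so a half turn about z gives the same grasp; the last joint's range is limited). The gripper opens to 87 mm and grips with 3 to 60 N. Pads are 19 mm wide; open, the fingers measure 117 mm over their backs; the gripper's body (75 mm by 190 mm) begins 51 mm behind the grasp point.
Start: joints at [-70.05, 19.034, -3.707, 83.658, 1.238, 77.344, -5.071], TCP at [226.464, 582.551, 222.576] pointing down, gripper open.
Joint ranges: [-148.97, 148.97], [-28.65, 121.19], [-84.17, 76.75], [9.2, 138.47], [-72.65, 252.65], [3.7, 117.97], [-149.18, 149.18]. Speed limits (degrees/s): [127.2, 127.2, 159.86, 159.86, 180, 180, 180].

### API

Orientations are given as a 3x3 rotation matrix whose columns are the frame's x, y, z axes.
In Python, from cell import manip gives the robot as it stands.
- The arm moves only by the shell command python3 -m pendant 'ROWS' [FORCE]. ROWS is JSON, a list of rows, each an object of numbers: "gripper": the closure in counts, from 0 (fully open) to 255 (shut); "dx", "dy", "dz": the shift along the world's x, y, z in mm; "yaw": the turn about the world's z in rad. A call has 1 to 12 rows; each row shifts and turns the commanded pose from where the row before left it; what a row does not reach is not made up. A row lasts 1/10 s, in which the tool goes at most 50 mm and 8.59 degrees, less where a joint would pass 70% of its speed; a pose out of reach is approached as far as the arm can. A call is refused whole if a number of a shift passes 50 or a number of a turn 0.15, either way. A call with a gripper value outside its range is refused whole. The fingers move at their own pace and stop on an object; FORCE is the grip in N (left out, the last holds). Time passes only in rows, so rows that do not move let the fingers close. It gives the time, the measured TCP pose, the force, the opening and the grip force at its end, in the units of the state.
- manip.get_state(): the state, without advancing time (a new reading comes with each control period).
- manip.get_image(name): name is "scene" or "top"; returns (picture, depth): 384x512x3 uint8, red, green, blue; 384x512 float32, mm along the optical axis (not along the pixel's ray), 0 where there is no reading.
- manip.camera_params(name): a dict with "vertical_fov" (degrees; the focal length in pixels is half the picture's height over the tangent of half this angle, whatever the lens; pixels are square), "cx", "cy" (the principal point, pixels), "eye" and "rotation" of the camera in the world. Camera axes: x right, y down, z forward; pixel columns grow to the right and rows downward; lengths in mm; the calibration is good to about 2 mm. A picture is of the moment at which its call begins. camera_params takes no time and is no camera call.
- manip.hand_in(): hands the job in; it is judged then, once.
The state is a dict: "time_s": time; "qpos": joint angles; "joint_vel": joint speeds; "effort": joint torques, N m; "tcp_pos": TCP position; "tcp_rot": TCP orientation; "ft_force": force on the tool from outside, world axes, zero at the start; "wrist_torque": the same for the moment, N m; "grip_width": finger opening in mm; "finger_force": force on a finger pad.
Only numpy, scipy, OpenCV 4.12 (cv2) and the standard library are available. Lean on these libraries where they do the work, as an engineer would, in place of code of your own. Each camera call takes 0.05 s, during which the arm holds its last target. There are 200 camera calls.

### The job

Unscrew the red lid of the clear jar in the vice, without wrenching it off, and lay it on the bench, then set the green funnel in the jar's neck and tip the nuts from the yellow scoop through it, along with every stray nut lying on the bench. When all the nuts are in the jar, put the funnel back in its tin and leave the scoop standing on the bench; the lid stays off on the bench, as more nuts are coming, and the bottle, blue box and screwdriver stay where they are.

Things in the scene. Friction and masses are not known exactly. Their poses are not given: they have to be found in the camera images.
- jar: clear square jar, 72 mm outside, 66 inside, fixed in a blue vice. Origin on the bench under the jar's axis, z up. Inner floor 24 mm, shoulder 89 mm above the bench; round neck above it 51 mm outside, 46 mm bore, with a right-hand thread, 9 mm rise per turn. Vice 85 mm (x) by 165 mm (y), 56 mm high, jaws at +y and -y.
- jar_mouth (a point): centre of the jar's mouth, at the top edge of the neck, 124 mm above the bench.
- lid: red ribbed screw lid, 62 mm diameter, 28 mm high, 45 g. Origin at the centre of its open lower edge, 99 mm above the bench when screwed home, z up. Turns off anticlockwise seen from above with under 0.2 N m, rising 9 mm a turn; after about 2 turns (18 mm) it is free and lifts straight off. The jar's shoulder lies 10 mm below the closed lid's edge: keep fingertips above it.
- lid_top (a point): centre of the lid's top face, 28 mm above its origin.
- tin: small round tin, the funnel's stand: 60 mm outside, 55 mm bore, 80 mm high, open at the top, fixed to the bench. Origin on the bench under its axis.
- funnel: green funnel, 70 g: spout 39 to 41 mm outside, 32 mm long, bore 36 to 38 mm, then a cone to a 116 mm rim 74 mm above the spout's tip. Origin at the spout's tip on the axis, z up. Upright in the tin its origin is 41 mm above the bench; seated in the jar's neck, cone on the neck's edge, 89 mm. Side play 2.5 mm in the neck, 7 mm in the tin.
- funnel_handle (a point): grip point on the funnel's handle, an upright fin outside the rim: 10 mm thick (funnel's y), 56 to 86 mm from the axis along the funnel's +x, 56 to 92 mm above the spout's tip. The point is 72 mm from the axis, 80 mm above the tip.
- scoop: yellow scoop holding nuts, 120 mm long (x), 70 mm wide (y), 120 g, standing on the bench. Origin at the centre of its underside, z up. Floor 3 mm thick, side and rear walls 33 mm high; the mouth is open at its own -x end. Nuts start to slide when the mouth dips about 25 degrees; 50 to 60 degrees empties it.
- scoop_grip (a point): grip point on the scoop's handle, a bar 14 mm wide (y) and 14 mm deep along the scoop's x above the tray, its centre 78 mm above the underside, from x = -34 to +60 mm. The point is at x = +10 mm, near the balance point; 36 mm of free height between bar and walls.
- scoop_lip (a point): middle of the scoop's pouring edge, at x = -60 mm and 3 mm above the underside in the scoop's frame.
- nut1: steel M10 hex nut, 16 mm across flats, 18.5 mm across corners, 8.4 mm high, 11 g. Origin at the centre of its underside as built (either face may be up), z along its bore; opposite flats face its own yaw 0, 60 and 120 degrees (0 is its x axis). Starts in the scoop; absent in some starts.
- nut2: steel M10 hex nut, 16 mm across flats, 18.5 mm across corners, 8.4 mm high, 11 g. Origin at the centre of its underside as built (either face may be up), z along its bore; opposite flats face its own yaw 0, 60 and 120 degrees (0 is its x axis). Starts in the scoop; absent in some starts.
- nut3: steel M10 hex nut, 16 mm across flats, 18.5 mm across corners, 8.4 mm high, 11 g. Origin at the centre of its underside as built (either face may be up), z along its bore; opposite flats face its own yaw 0, 60 and 120 degrees (0 is its x axis). Starts in the scoop; absent in some starts.
- nut4: steel M10 hex nut, 16 mm across flats, 18.5 mm across corners, 8.4 mm high, 11 g. Origin at the centre of its underside as built (either face may be up), z along its bore; opposite flats face its own yaw 0, 60 and 120 degrees (0 is its x axis). Starts in the scoop; absent in some starts.
- nut5: steel M10 hex nut, 16 mm across flats, 18.5 mm across corners, 8.4 mm high, 11 g. Origin at the centre of its underside as built (either face may be up), z along its bore; opposite flats face its own yaw 0, 60 and 120 degrees (0 is its x axis). Starts in the scoop; absent in some starts.
- nut6: steel M10 hex nut, 16 mm across flats, 18.5 mm across corners, 8.4 mm high, 11 g. Origin at the centre of its underside as built (either face may be up), z along its bore; opposite flats face its own yaw 0, 60 and 120 degrees (0 is its x axis). Starts in the scoop; absent in some starts.
- stray1: steel M10 hex nut, 16 mm across flats, 18.5 mm across corners, 8.4 mm high, 11 g. Origin at the centre of its underside as built (either face may be up), z along its bore; opposite flats face its own yaw 0, 60 and 120 degrees (0 is its x axis). Starts lying loose on the bench; absent in some starts.
- stray2: steel M10 hex nut, 16 mm across flats, 18.5 mm across corners, 8.4 mm high, 11 g. Origin at the centre of its underside as built (either face may be up), z along its bore; opposite flats face its own yaw 0, 60 and 120 degrees (0 is its x axis). Starts lying loose on the bench; absent in some starts.
- stray3: steel M10 hex nut, 16 mm across flats, 18.5 mm across corners, 8.4 mm high, 11 g. Origin at the centre of its underside as built (either face may be up), z along its bore; opposite flats face its own yaw 0, 60 and 120 degrees (0 is its x axis). Starts lying loose on the bench; absent in some starts.
- bottle: bystander: white bottle with a yellow cap, 48 mm diameter, 110 mm high, standing beyond the jar. Origin under its base.
- blue_box: bystander: small blue box, 90 x 130 x 45 mm, at the left. Origin under its base.
- screwdriver: bystander: screwdriver with a red handle, lying at the right. Origin under its middle.

How it is judged (in metres and radians):
On the way, in this order (a step that is already met when the one before it is completed fails the run):
1. the lid is unscrewed and lies on the bench beside the jar, at least 75 mm from its axis (horizontal distance between lid and jar above 0.075 m and height (world z) of lid below 0.04 m and linear speed of lid below 0.05 m/s), for 0.2 s.
2. the funnel sits upright in the jar's neck, its cone down on the neck's edge (horizontal distance between funnel and jar below 0.012 m and z of funnel in the frame of jar below 0.097 m and angle between funnel's own z axis and vertical below 0.15 rad), for 0.2 s.
3. every nut, those from the scoop and the strays, is inside the jar while the funnel still sits in its neck (all of step 2 and x of nut1 in the frame of jar between -0.036 and 0.036 m and y of nut1 in the frame of jar between -0.036 and 0.036 m and z of nut1 in the frame of jar between 0.015 and 0.086 m and x of nut2 in the frame of jar between -0.036 and 0.036 m and y of nut2 in the frame of jar between -0.036 and 0.036 m and z of nut2 in the frame of jar between 0.015 and 0.086 m and x of nut3 in the frame of jar between -0.036 and 0.036 m and y of nut3 in the frame of jar between -0.036 and 0.036 m and z of nut3 in the frame of jar between 0.015 and 0.086 m and x of nut4 in the frame of jar between -0.036 and 0.036 m and y of nut4 in the frame of jar between -0.036 and 0.036 m and z of nut4 in the frame of jar between 0.015 and 0.086 m and x of nut5 in the frame of jar between -0.036 and 0.036 m and y of nut5 in the frame of jar between -0.036 and 0.036 m and z of nut5 in the frame of jar between 0.015 and 0.086 m and x of nut6 in the frame of jar between -0.036 and 0.036 m and y of nut6 in the frame of jar between -0.036 and 0.036 m and z of nut6 in the frame of jar between 0.015 and 0.086 m and x of stray1 in the frame of jar between -0.036 and 0.036 m and y of stray1 in the frame of jar between -0.036 and 0.036 m and z of stray1 in the frame of jar between 0.015 and 0.086 m and x of stray2 in the frame of jar between -0.036 and 0.036 m and y of stray2 in the frame of jar between -0.036 and 0.036 m and z of stray2 in the frame of jar between 0.015 and 0.086 m and x of stray3 in the frame of jar between -0.036 and 0.036 m and y of stray3 in the frame of jar between -0.036 and 0.036 m and z of stray3 in the frame of jar between 0.015 and 0.086 m), for 0.2 s.
At the end, for the whole second after the job is handed in: All nuts inside the jar, below its shoulder; funnel upright (0.15 rad) in the tin, within 12 mm of its axis, spout tip under 52 mm above the bench; lid on the bench 75 mm or more from the jar's axis; scoop standing on the bench (0.12 rad); all at rest (all of step 1 and x of nut1 in the frame of jar between -0.036 and 0.036 m and y of nut1 in the frame of jar between -0.036 and 0.036 m and z of nut1 in the frame of jar between 0.015 and 0.086 m and x of nut2 in the frame of jar between -0.036 and 0.036 m and y of nut2 in the frame of jar between -0.036 and 0.036 m and z of nut2 in the frame of jar between 0.015 and 0.086 m and x of nut3 in the frame of jar between -0.036 and 0.036 m and y of nut3 in the frame of jar between -0.036 and 0.036 m and z of nut3 in the frame of jar between 0.015 and 0.086 m and x of nut4 in the frame of jar between -0.036 and 0.036 m and y of nut4 in the frame of jar between -0.036 and 0.036 m and z of nut4 in the frame of jar between 0.015 and 0.086 m and x of nut5 in the frame of jar between -0.036 and 0.036 m and y of nut5 in the frame of jar between -0.036 and 0.036 m and z of nut5 in the frame of jar between 0.015 and 0.086 m and x of nut6 in the frame of jar between -0.036 and 0.036 m and y of nut6 in the frame of jar between -0.036 and 0.036 m and z of nut6 in the frame of jar between 0.015 and 0.086 m and x of stray1 in the frame of jar between -0.036 and 0.036 m and y of stray1 in the frame of jar between -0.036 and 0.036 m and z of stray1 in the frame of jar between 0.015 and 0.086 m and x of stray2 in the frame of jar between -0.036 and 0.036 m and y of stray2 in the frame of jar between -0.036 and 0.036 m and z of stray2 in the frame of jar between 0.015 and 0.086 m and x of stray3 in the frame of jar between -0.036 and 0.036 m and y of stray3 in the frame of jar between -0.036 and 0.036 m and z of stray3 in the frame of jar between 0.015 and 0.086 m and horizontal distance between funnel and tin below 0.012 m and height (world z) of funnel below 0.052 m and angle between funnel's own z axis and vertical below 0.15 rad and linear speed of each of funnel, scoop below 0.03 m/s and height (world z) of scoop between -0.01 and 0.012 m and angle between scoop's own z axis and vertical below 0.12 rad); the robot touches nothing.
It fails at once if the bottle is moved more than 30 mm (distance of bottle from where it was at the start of the episode above 0.03 m).
It fails at once if the blue box is moved more than 30 mm (distance of blue_box from where it was at the start of the episode above 0.03 m).
It fails at once if the screwdriver is moved more than 30 mm (distance of screwdriver from where it was at the start of the episode above 0.03 m).
It fails at once if the lid is wrenched against its thread with over 90 N (contact force between lid and jar above 90 N).
Of nut1, nut2, nut3, nut4, nut5, nut6 only 3 to 6 are there at a start; the rules pass over those that are not, and their reading is None.
Of stray1, stray2, stray3 only 1 to 3 are there at a start; the rules pass over those that are not, and their reading is None.
At some moment in a run one of stray1, stray2, stray3, scoop may be knocked a few centimetres aside while the robot is not near it.
It also fails if it takes over 210 s, if anything falls off the work surface, if the arm or the gripper's body presses on something with over 40 N, if the wrist force passes 120 N, or if a joint passes its speed limit or range.

## Working session

There is one attempt and no reset: what is moved stays moved. The work goes in short steps, Python scripts to look and compute and a shell command to move; the robot and the scene stay as the last step left them, time stands still between calls to the robot, and variables do not carry over. Pictures are saved under pics/ and viewed, at most 14 in all, crops included, and the job is handed in when it is done.

```bash
mkdir -p pics; ls; cat > h.py <<'E'
import numpy as np, cv2
from cell import manip
def cam(n):
    p=manip.camera_params(n); return p, 192/np.tan(np.radians(p['vertical_fov']/2)), np.array(p['eye'],float), np.array(p['rotation'],float)
def look(n,name=None,crop=None,scale=1):
    im,d=manip.get_image(n); np.savez(f'/tmp/{n}.npz',im=im,d=d)
    if name:
        o=im[:,:,::-1]
        if crop: o=o[crop[1]:crop[3],crop[0]:crop[2]]
        cv2.imwrite(f'pics/{name}.png',cv2.resize(o,None,fx=scale,fy=scale,interpolation=cv2.INTER_CUBIC))
    return im,d
def world(n,u,v,d):   # depth -> world
    p,f,e,R=cam(n); u=np.asarray(u,float);v=np.asarray(v,float)
    c=np.stack([(u-p['cx'])/f*d,(v-p['cy'])/f*d,d+0*u],-1); return c@R.T+e
def atz(n,u,v,z):
    p,f,e,R=cam(n); r=R@np.array([(u-p['cx'])/f,(v-p['cy'])/f,1]); return e+r*(z-e[2])/r[2]
def proj(n,P):
    p,f,e,R=cam(n); c=(np.asarray(P,float)-e)@R; return c[...,:2]/c[...,2:]*f+[p['cx'],p['cy']]
E
python3 - <<'E'
from h import *
for n in('scene','top'):
    look(n,n+'0',None,1.5); print(n,manip.camera_params(n))
s=manip.get_state(); print(s)
E
```

```text
pics
scene {'vertical_fov': 45.966606150398185, 'cx': 250.3561288844875, 'cy': 186.87922086099547, 'eye': array([1336.99630029,   63.76597251, 1268.20003697]), 'rotation': array([[-0.11385763,  0.84000491, -0.53049805],
       [ 0.99342406,  0.10273371, -0.05054136],
       [ 0.01204505, -0.53276405, -0.84617811]])}
top {'vertical_fov': 51.05214834953918, 'cx': 256.0244157284636, 'cy': 188.05004553468635, 'eye': array([ 5.32313147e+02, -6.58321723e-01,  1.37343404e+03]), 'rotation': array([[ 0.02530555, -0.99643074,  0.0805321 ],
       [-0.99967499, -0.02497412,  0.00512033],
       [-0.00309084, -0.0806355 , -0.99673886]])}
{'time_s': 0.1, 'qpos': array([-70.05045925,  19.06919352,  -3.7079448 ,  83.69919941,
         1.23892862,  77.34336391,  -5.07205533]), 'joint_vel': array([-0.01823318, -0.02082446,  0.01460067, -0.07678102, -0.08813297,
       -0.04185813, -0.02390004]), 'effort': array([ 1.05293839e-03, -6.24548650e+01,  2.44168210e-02, -3.90718067e+01,
       -6.15201378e-02,  3.65349068e-02,  4.97922838e-05]), 'tcp_pos': array([226.34774452, 582.2168642 , 221.841007  ]), 'tcp_rot': array([[-9.32048440e-01,  3.62333489e-01, -3.85825145e-04],
       [ 3.62333687e-01,  9.32047679e-01, -1.19331940e-03],
       [-7.27721532e-05, -1.25202894e-03, -9.99999214e-01]]), 'ft_force': array([-0.22093049, -0.43414118, -0.42231652]), 'wrist_torque': array([ 0.03013041,  0.00543353, -0.01383035]), 'finger_force': 0.0, 'grip_width': 87.0484750071724}
```

View pics/top0.png

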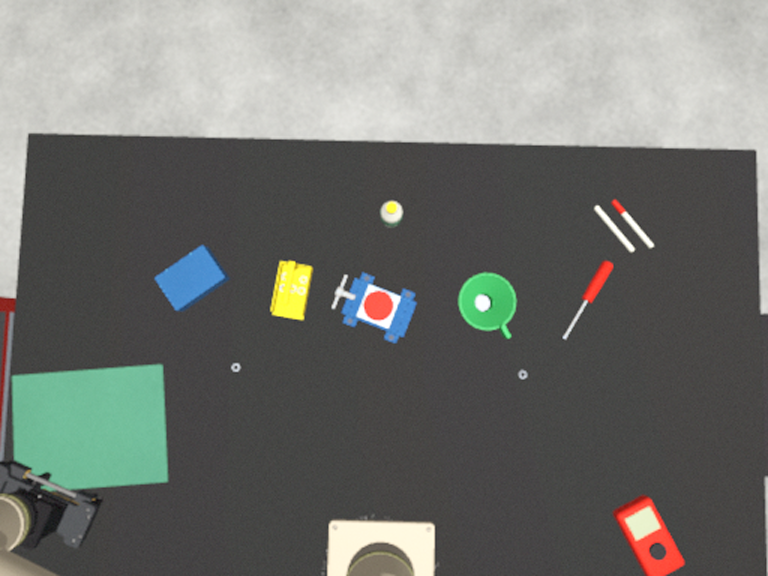

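View pics/scene0.png

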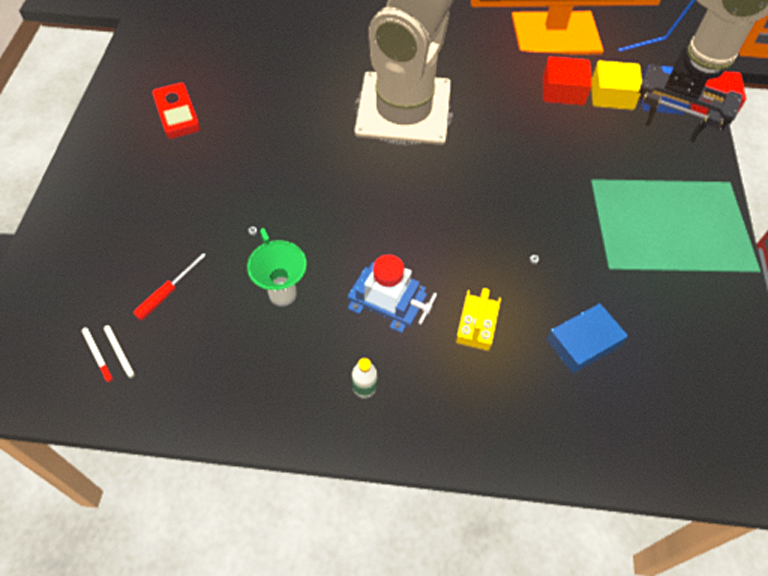

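```bash
python3 - <<'E'
from h import *
a=np.load('/tmp/top.npz');im,d=a['im'],a['d']
vv,uu=np.mgrid[:384,:512]; W=world('top',uu,vv,d.astype(float)); z=W[...,2]
hsv=cv2.cvtColor(im,cv2.COLOR_RGB2HSV);H,S,V=[hsv[...,i].astype(int) for i in range(3)]
def box(x0,y0,x1,y1):
    m=np.zeros((384,512),bool);m[int(y0/1.5):int(y1/1.5),int(x0/1.5):int(x1/1.5)]=1;return m
def st(name,m):
    P=W[m]; print(name,m.sum(),P.mean(0).round(1),'mid',((P.min(0)+P.max(0))/2).round(1),'std z',P[:,2].std().round(1),'ext',np.ptp(P,axis=0).round(1))
    return P
m=box(350,280,410,330)&((H<8)|(H>172))&(S>120); st('lid',m)
c=np.argwhere(m).mean(0); print('lid atz127',atz('top',c[1],c[0],127))
m=box(450,260,530,350)&(H>50)&(H<85)&(S>100); P=st('fun',m)
mm=m&(z>105); st('fun rim',mm)
(cu,cv),r=cv2.minEnclosingCircle(np.argwhere(m&(np.mgrid[:384,:512][0]<322/1.5))[:,::-1].astype(np.float32)); print('rim circ',cu,cv,r,atz('top',cu,cv,115))
mh=box(495,322,520,345)&(H>50)&(H<85)&(S>100); st('handle',mh)
m=box(260,250,320,330)&(H>20)&(H<35)&(S>120); st('scoop',m)
mb=m&(z>70); P=st('bar',mb); 
if mb.sum()>5: 
    print(np.linalg.svd(P[:,:2]-P[:,:2].mean(0),full_matrices=False)[2][0], P[:,0].min(),P[:,0].max())
for b in((225,357,247,378),(512,365,534,386)):
    mn=box(*b)&(V>90); c=np.argwhere(mn).mean(0); print('nut',mn.sum(),c,atz('top',c[1],c[0],8))
for n,b in(('bottle',(370,190,410,230)),('box',(145,235,235,320)),('drv',(560,255,620,345))):
    st(n,box(*b)&((S>120)|(V>120))&(z>5))
mv=box(325,265,420,345)&(H>100)&(H<125)&(S>100);st('vice',mv); print(cv2.minAreaRect(W[mv][:,:2].astype(np.float32)))
o=im[:,:,::-1]; a=cv2.resize(o[165:235,175:350],None,fx=4.4,fy=4.4,interpolation=cv2.INTER_CUBIC); cv2.imwrite('pics/c1.png',a)
b=np.load('/tmp/scene.npz')['im'][:,:,::-1]; cv2.imwrite('pics/c2.png',cv2.resize(b[140:245,155:365],None,fx=3.8,fy=3.8,interpolation=cv2.INTER_CUBIC))
E
```

```text
lid 279 [584.9  17.7 132.3] mid [573.4  17.1 730.7] std z 74.5 ext [  82.3   56.1 1285.5]
lid atz127 [585.158643   17.7498448 127.       ]
fun 1139 [ 598.6 -214.4   98.5] mid [ 597.8 -147.4  684.1] std z 71.3 ext [ 145.6  293.5 1378.7]
fun rim 478 [ 593.8 -215.1  122. ] mid [ 590.2 -134.4  739.2] std z 99.7 ext [ 130.5  267.5 1268.4]
rim circ 324.5 200.5 19.6087703704834 [ 600.26889279 -209.49128005  115.        ]
handle 82 [ 543.9 -243.2  114.3] mid [ 542.  -253.9   66.3] std z 30.9 ext [ 34.2  55.  143.2]
scoop 764 [616.8 214.2  34.3] mid [610.7 132.2 683.8] std z 123.1 ext [ 156.8  265.7 1379.2]
bar 143 [625.7 202.  139.3] mid [604.5 111.4 721.9] std z 258.3 ext [ 144.4  224.1 1303.1]
[0.51971832 0.85433768] 532.3131465606349 676.7195663066655
nut 35 [244.51428571 156.82857143] [443.3283172  335.85210037   8.        ]
nut 39 [249.20512821 348.07692308] [ 444.0975866  -308.37852276    8.        ]
bottle 176 [786.6  -5.8  91. ] mid [681.4  -6.3 689.4] std z 98.7 ext [ 298.2   46.2 1368.1]
box 1160 [637.2 430.2  53.4] mid [621.2 255.4 689.4] std z 110.2 ext [ 177.8  512.2 1368.1]
drv 284 [ 638.6 -462.2   26.5] mid [ 615.5 -254.4  689.4] std z 80.3 ext [ 175.8  507.4 1368.1]
vice 748 [581.1  15.   37.8] mid [586.9  18.7 684.5] std z 111.5 ext [ 158.8  170.1 1377.8]
((585.9103393554688, 18.23076629638672), (153.89794921875, 125.75668334960938), 69.94326782226562)
```

View pics/c1.png

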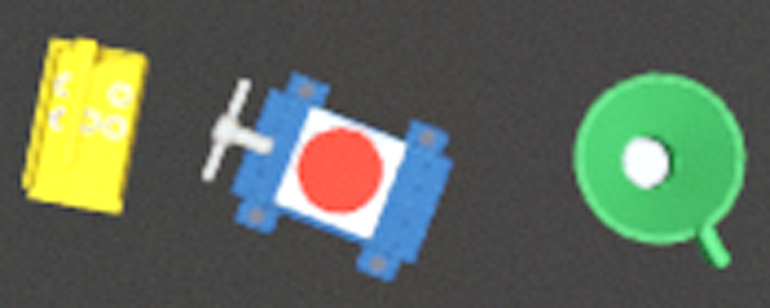

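View pics/c2.png

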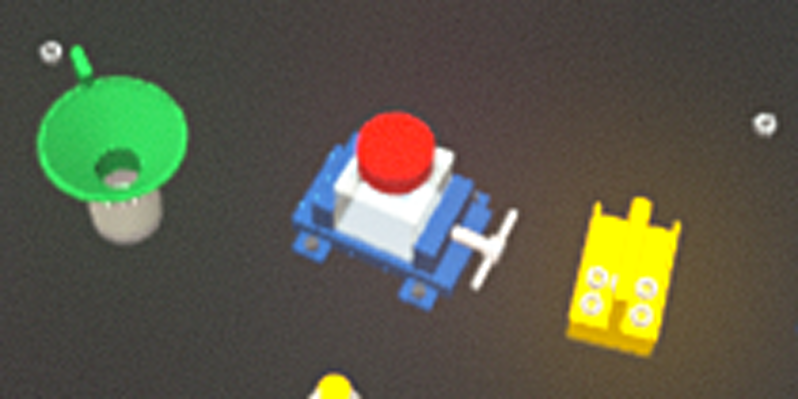

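```bash
python3 -m pendant; python3 -m pendant '[{"dx":24,"dy":-37},{"dx":24,"dy":-37},{"dx":24,"dy":-37},{"dx":24,"dy":-37},{"dx":24,"dy":-37},{"dx":24,"dy":-37},{"dx":24,"dy":-37},{"dx":24,"dy":-37},{"dx":24,"dy":-37},{"dx":24,"dy":-37},{"dx":24,"dy":-37},{"dx":24,"dy":-37}]' 40 && python3 -m pendant '[{"dx":24,"dy":-37},{"dx":24,"dy":-37},{"dx":24,"dy":-37},{"dz":0},{"dz":0}]'; python3 - <<'E'
from h import *
s=manip.get_state(); print(s['qpos'],s['tcp_pos'])
im,d=look('top','top1',None,1.5)
vv,uu=np.mgrid[:384,:512]; W=world('top',uu,vv,d.astype(float)); z=W[...,2]
# bright grey small blobs on bench
hsv=cv2.cvtColor(im,cv2.COLOR_RGB2HSV); m=((hsv[...,2]>95)&(hsv[...,1]<70)&(abs(z)<40)).astype(np.uint8)
n,l,st,c=cv2.connectedComponentsWithStats(m)
for i in range(1,n):
    if 8<st[i,4]<120 and 95<c[i][1]: print(c[i].round(1),st[i,4],atz('top',*c[i],8).round())
E
```

```text
[-70.05045925  19.06919352  -3.7079448   83.69919941   1.23892862
  77.34336391  -5.07205533] [226.34774452 582.2168642  221.841007  ]
[464.  99.] 9 [ 970. -706.    8.]
[258.4 136.1] 24 [822.   3.   8.]
[260.5 150.1] 13 [774.  -6.   8.]
[225.9 194.8] 71 [617. 108.   8.]
[201.7 185.9] 14 [645. 192.   8.]
[195.9 192.2] 9 [623. 211.   8.]
[255.6 192.8] 17 [626.   7.   8.]
[200.7 193.3] 12 [620. 194.   8.]
[232.6 197.4] 17 [609.  85.   8.]
[321.6 201.9] 80 [ 601. -218.    8.]
[382.9 212.9] 96 [ 569. -425.    8.]
[156.8 244.5] 35 [443. 336.   8.]
[348.1 249.1] 36 [ 444. -308.    8.]
[510.3 349.2] 76 [ 131. -844.    8.]invalid input
validation failed for argument at $[0]...
```

View pics/top1.png

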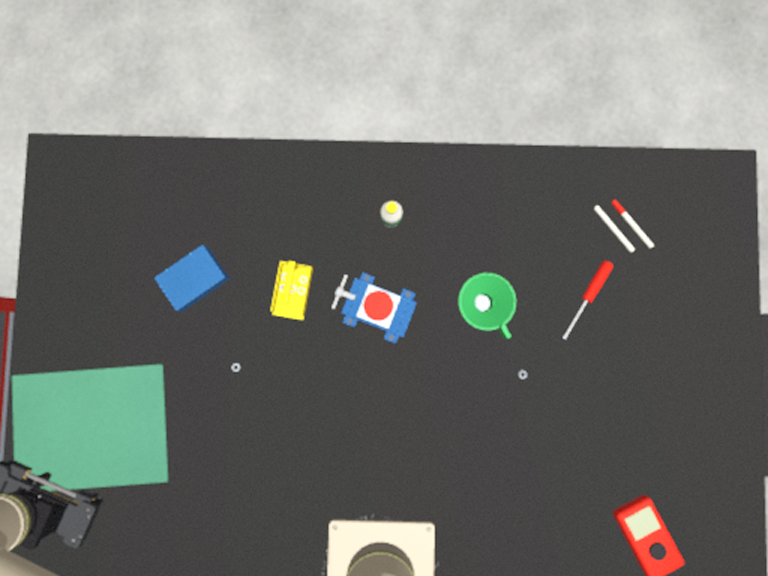

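The picture is unchanged: the arm has not moved. The lid is still at about (378,306). The call was refused, probably because each row must carry every key, so I'll test that.

```bash
python3 -m pendant '[{"gripper":0,"dx":24,"dy":-37,"dz":0,"yaw":0}]' 40; python3 -m pendant '[{"gripper":0,"dx":24,"dy":-37}]' 40; python3 -m pendant '[{"dx":24,"dy":-37,"dz":0,"yaw":0}]'
```

```text
time_s: 0.25
tcp_pos: [245.8, 548.4, 221.3]
tcp_rot: [[-0.935, 0.355, -0.003], [0.355, 0.935, 0.0], [0.003, -0.001, -1.0]]
ft_force: [-0.1, -0.8, 0.3]
grip_width: 87.5
finger_force: 0.0validation failed for argument at $[0]...
validation failed for argument at $[0]...
```

```bash
python3 -m pendant '[{"gripper":0,"dx":24,"dy":-37,"dz":0,"yaw":0},{"gripper":0,"dx":24,"dy":-37,"dz":0,"yaw":0},{"gripper":0,"dx":24,"dy":-38,"dz":0,"yaw":0},{"gripper":0,"dx":24,"dy":-38,"dz":0,"yaw":0},{"gripper":0,"dx":24,"dy":-38,"dz":0,"yaw":0},{"gripper":0,"dx":24,"dy":-38,"dz":0,"yaw":0},{"gripper":0,"dx":24,"dy":-38,"dz":0,"yaw":0},{"gripper":0,"dx":24,"dy":-38,"dz":0,"yaw":0},{"gripper":0,"dx":24,"dy":-38,"dz":0,"yaw":0},{"gripper":0,"dx":24,"dy":-38,"dz":0,"yaw":0},{"gripper":0,"dx":24,"dy":-37,"dz":0,"yaw":0},{"gripper":0,"dx":24,"dy":-37,"dz":0,"yaw":0}]' 40 && python3 -m pendant '[{"gripper":0,"dx":24,"dy":-37,"dz":0,"yaw":0},{"gripper":0,"dx":23,"dy":-37,"dz":0,"yaw":0},{"gripper":0,"dx":0,"dy":0,"dz":0,"yaw":0},{"gripper":0,"dx":0,"dy":0,"dz":0,"yaw":0}]'; python3 - <<'E'
from h import *
s=manip.get_state(); print(s['qpos'],s['tcp_pos'])
im,d=look('scene','sc1',None,1.5)
E
```

```text
time_s: 1.45
tcp_pos: [539.1, 91.9, 222.6]
tcp_rot: [[-0.932, 0.362, 0.0], [0.362, 0.932, 0.0], [-0.0, 0.0, -1.0]]
ft_force: [-0.2, 0.4, 0.1]
grip_width: 87.2
finger_force: 0.0
time_s: 1.85
tcp_pos: [585.5, 18.5, 222.1]
tcp_rot: [[-0.931, 0.364, -0.001], [0.364, 0.931, -0.0], [0.001, -0.001, -1.0]]
ft_force: [-0.3, 0.6, 0.0]
grip_width: 86.7
finger_force: 0.0
[-26.67807277  14.46670155  24.46223682  91.16610805  -6.10877125
  75.74785966  67.23534825] [585.49207067  18.49062026 222.06778813]
```

View pics/sc1.png

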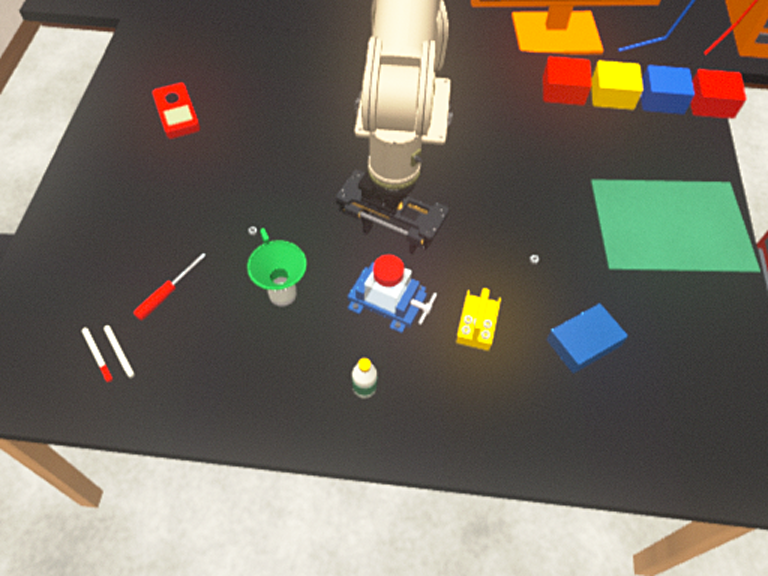

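```bash
python3 - <<'E'
from h import *
from scipy.optimize import least_squares
for n in('scene','top'):
    a=np.load(f'/tmp/{n}.npz');im=a['im'];hsv=cv2.cvtColor(im,cv2.COLOR_RGB2HSV)
    m=(((hsv[...,0]<8)|(hsv[...,0]>172))&(hsv[...,1]>120)).astype(np.uint8)
    k,l,st,c=cv2.connectedComponentsWithStats(m)
    i=min((i for i in range(1,k) if st[i,4]>100),key=lambda i:np.linalg.norm(c[i]-proj(n,[585,18,115])))
    print(n,st[i],c[i])
    # silhouette of the lid cylinder rendered and matched
    def sil(x,y):
        t=np.linspace(0,6.28,60);P=[[x+31*np.cos(a),y+31*np.sin(a),z] for z in(99,127) for a in t]
        h=cv2.convexHull((proj(n,P)*16).astype(np.int32)); M=np.zeros(m.shape,np.uint8); cv2.fillConvexPoly(M,h,1,shift=4) ; return M
    best=max(((sil(x,y)&(l==i)).sum()/(sil(x,y)|(l==i)).sum(),x,y) for x in np.arange(577,594,1) for y in np.arange(10,27,1)); print(best)
    M=sil(*best[1:]); print('centroid resid px',np.argwhere(M).mean(0)[::-1]-c[i])
E
python3 -m pendant '[{"gripper":0,"dx":0,"dy":0,"dz":-12,"yaw":-0.15},{"gripper":0,"dx":0,"dy":0,"dz":-12,"yaw":-0.15},{"gripper":0,"dx":0,"dy":0,"dz":-12,"yaw":-0.15},{"gripper":0,"dx":0,"dy":0,"dz":-12,"yaw":-0.15},{"gripper":0,"dx":0,"dy":0,"dz":-12,"yaw":-0.15},{"gripper":0,"dx":0,"dy":0,"dz":-12,"yaw":-0.15},{"gripper":0,"dx":0,"dy":0,"dz":-10,"yaw":-0.15},{"gripper":0,"dx":0,"dy":0,"dz":0,"yaw":-0.15}]'
python3 -c "
from h import *
s=manip.get_state(); print(s['qpos'],s['tcp_pos'])"
```

```text
scene [249 169  21  22 369] [258.59620596 179.60162602]
(np.float64(0.9156327543424317), np.int64(583), np.int64(17))
centroid resid px [ 0.25491066 -0.2244548 ]
top [243 194  19  19 279] [251.76344086 203.33333333]
(np.float64(0.811046511627907), np.int64(584), np.int64(18))
centroid resid px [0.01272193 0.5125969 ]
time_s: 2.7
tcp_pos: [584.1, 21.6, 139.1]
tcp_rot: [[0.003, 1.0, -0.002], [1.0, -0.003, 0.001], [0.001, -0.002, -1.0]]
ft_force: [-0.7, -0.4, 0.5]
grip_width: 87.2
finger_force: 0.0
[-33.85795961  19.25874701  33.26507876  97.58170956 -11.40241993
  66.69092234   2.30192217] [584.11075652  21.56337201 139.07375901]
```

```bash
python3 -m pendant '[{"gripper":0,"dx":0,"dy":0,"dz":0,"yaw":-0.15},{"gripper":0,"dx":0,"dy":0,"dz":0,"yaw":-0.15},{"gripper":0,"dx":0,"dy":0,"dz":0,"yaw":-0.15},{"gripper":0,"dx":0,"dy":0,"dz":0,"yaw":-0.15},{"gripper":0,"dx":0,"dy":0,"dz":0,"yaw":-0.15},{"gripper":0,"dx":0,"dy":0,"dz":0,"yaw":-0.15},{"gripper":0,"dx":0,"dy":0,"dz":0,"yaw":-0.15},{"gripper":0,"dx":0,"dy":0,"dz":0,"yaw":-0.15},{"gripper":0,"dx":0,"dy":0,"dz":0,"yaw":-0.15},{"gripper":0,"dx":0,"dy":0,"dz":0,"yaw":-0.15},{"gripper":0,"dx":0,"dy":0,"dz":0,"yaw":-0.15},{"gripper":0,"dx":0,"dy":0,"dz":0,"yaw":-0.15}]'
python3 -m pendant '[{"gripper":0,"dx":0,"dy":0,"dz":0,"yaw":-0.15},{"gripper":0,"dx":0,"dy":0,"dz":0,"yaw":-0.15},{"gripper":0,"dx":0,"dy":0,"dz":0,"yaw":-0.15},{"gripper":0,"dx":0,"dy":0,"dz":0,"yaw":0},{"gripper":0,"dx":0,"dy":0,"dz":0,"yaw":0}]'
python3 -c "
from h import *
s=manip.get_state(); print(s['qpos'],s['tcp_pos'])"
```

```text
time_s: 3.9
tcp_pos: [584.9, 21.6, 140.4]
tcp_rot: [[0.973, -0.231, -0.001], [-0.231, -0.973, 0.001], [-0.001, -0.001, -1.0]]
ft_force: [0.6, 0.2, -0.5]
grip_width: 87.2
finger_force: 0.0
time_s: 4.4
tcp_pos: [585.2, 20.8, 140.4]
tcp_rot: [[0.782, -0.623, -0.001], [-0.623, -0.782, 0.0], [-0.001, -0.0, -1.0]]
ft_force: [-0.3, -0.9, -0.5]
grip_width: 87.0
finger_force: 0.0
[ -51.70400698   26.43266753   58.21282335   98.23280191  -23.94796591
   68.91593728 -115.85369264] [585.15981097  20.8497284  140.36431835]
```

```bash
python3 -m pendant '[{"gripper":0,"dx":-1,"dy":-3,"dz":-20,"yaw":0},{"gripper":0,"dx":0,"dy":0,"dz":-14,"yaw":0},{"gripper":0,"dx":0,"dy":0,"dz":-10,"yaw":0},{"gripper":0,"dx":0,"dy":0,"dz":0,"yaw":0},{"gripper":60,"dx":0,"dy":0,"dz":0,"yaw":0},{"gripper":60,"dx":0,"dy":0,"dz":0,"yaw":0}]' 25
python3 -m pendant '[{"gripper":100,"dx":0,"dy":0,"dz":0,"yaw":0},{"gripper":100,"dx":0,"dy":0,"dz":0,"yaw":0},{"gripper":100,"dx":0,"dy":0,"dz":0,"yaw":0},{"gripper":100,"dx":0,"dy":0,"dz":0,"yaw":0},{"gripper":100,"dx":0,"dy":0,"dz":0,"yaw":0}]' 25
```

```text
time_s: 5.0
tcp_pos: [584.9, 16.6, 97.2]
tcp_rot: [[0.778, -0.628, 0.001], [-0.628, -0.778, 0.0], [0.001, -0.001, -1.0]]
ft_force: [-0.3, 0.1, 0.7]
grip_width: 78.0
finger_force: 0.0
time_s: 5.5
tcp_pos: [585.2, 17.5, 97.1]
tcp_rot: [[0.779, -0.627, 0.002], [-0.627, -0.779, 0.001], [0.001, -0.002, -1.0]]
ft_force: [3.4, 5.3, 0.3]
grip_width: 62.1
finger_force: 25.0
```

```bash
python3 -m pendant '[{"gripper":100,"dx":0.4,"dy":0.6,"dz":0,"yaw":0},{"gripper":100,"dx":0,"dy":0,"dz":0.1,"yaw":0.08},{"gripper":100,"dx":0,"dy":0,"dz":0.2,"yaw":0.15},{"gripper":100,"dx":0,"dy":0,"dz":0.2,"yaw":0.15},{"gripper":100,"dx":0,"dy":0,"dz":0.2,"yaw":0.15},{"gripper":100,"dx":0,"dy":0,"dz":0.2,"yaw":0.15}]'
python3 -m pendant '[{"gripper":100,"dx":0,"dy":0,"dz":0.2,"yaw":0.15},{"gripper":100,"dx":0,"dy":0,"dz":0.2,"yaw":0.15},{"gripper":100,"dx":0,"dy":0,"dz":0.2,"yaw":0.15},{"gripper":100,"dx":0,"dy":0,"dz":0.2,"yaw":0.15},{"gripper":100,"dx":0,"dy":0,"dz":0.2,"yaw":0.15},{"gripper":100,"dx":0,"dy":0,"dz":0.2,"yaw":0.15},{"gripper":100,"dx":0,"dy":0,"dz":0.2,"yaw":0.15}]'
python3 -c "
from h import *
s=manip.get_state(); print(s['qpos'],s['wrist_torque'])"
```

```text
time_s: 6.1
tcp_pos: [585.4, 17.5, 97.7]
tcp_rot: [[1.0, 0.007, 0.001], [0.007, -1.0, 0.0], [0.001, -0.0, -1.0]]
ft_force: [3.8, 2.2, -0.2]
grip_width: 61.8
finger_force: 25.0
time_s: 6.8
tcp_pos: [585.3, 17.6, 99.0]
tcp_rot: [[0.491, 0.871, 0.001], [0.871, -0.491, 0.0], [0.001, 0.001, -1.0]]
ft_force: [4.1, 3.6, -0.1]
grip_width: 61.8
finger_force: 25.0
[-34.71710908  22.24270853  35.09065316  99.91529405 -14.25476987
  62.26757548 -24.37677798] [ 0.71398055 -0.76516512 -0.06901683]
```

```bash
python3 -m pendant '[{"gripper":100,"dx":0.4,"dy":0.4,"dz":0.22,"yaw":0.15},{"gripper":100,"dx":0,"dy":0,"dz":0.22,"yaw":0.15},{"gripper":100,"dx":0,"dy":0,"dz":0.22,"yaw":0.15},{"gripper":100,"dx":0,"dy":0,"dz":0.22,"yaw":0.15},{"gripper":100,"dx":0,"dy":0,"dz":0.22,"yaw":0.15},{"gripper":100,"dx":0,"dy":0,"dz":0.22,"yaw":0.15},{"gripper":100,"dx":0,"dy":0,"dz":0.22,"yaw":0.15},{"gripper":100,"dx":0,"dy":0,"dz":0.22,"yaw":0.15},{"gripper":100,"dx":0,"dy":0,"dz":0.22,"yaw":0.15}]'
python3 -m pendant '[{"gripper":100,"dx":0,"dy":0,"dz":0.22,"yaw":0.15},{"gripper":100,"dx":0,"dy":0,"dz":0.22,"yaw":0.15},{"gripper":100,"dx":0,"dy":0,"dz":0.22,"yaw":0.15},{"gripper":100,"dx":0,"dy":0,"dz":0.22,"yaw":0.15},{"gripper":100,"dx":0,"dy":0,"dz":0.22,"yaw":0.15},{"gripper":100,"dx":0,"dy":0,"dz":0.22,"yaw":0.15},{"gripper":100,"dx":0,"dy":0,"dz":0.22,"yaw":0.15},{"gripper":100,"dx":0,"dy":0,"dz":0,"yaw":0}]'
python3 -c "
from h import *
s=manip.get_state(); print(s['qpos'],s['wrist_torque'])"
```

```text
time_s: 7.7
tcp_pos: [585.6, 17.5, 101.0]
tcp_rot: [[-0.742, 0.67, 0.001], [0.67, 0.742, -0.0], [-0.001, 0.0, -1.0]]
ft_force: [4.0, 2.5, -0.1]
grip_width: 61.7
finger_force: 25.0
time_s: 8.5
tcp_pos: [585.3, 17.8, 102.4]
tcp_rot: [[-0.952, -0.307, 0.0], [-0.307, 0.952, 0.0], [-0.0, 0.0, -1.0]]
ft_force: [1.9, 4.0, 1.6]
grip_width: 61.4
finger_force: 25.0
[-15.89263821  19.53150733  11.69719044  98.67888491  -4.42432956
  62.23169638 105.0800068 ] [ 0.93357227 -0.26369598  0.04364085]
```

```bash
python3 -m pendant '[{"gripper":100,"dx":0,"dy":0,"dz":0.22,"yaw":0.15},{"gripper":100,"dx":0,"dy":0,"dz":0.22,"yaw":0.15},{"gripper":100,"dx":0,"dy":0,"dz":0.22,"yaw":0.15},{"gripper":100,"dx":0,"dy":0,"dz":0,"yaw":0},{"gripper":40,"dx":0,"dy":0,"dz":0,"yaw":0},{"gripper":40,"dx":0,"dy":0,"dz":0,"yaw":0},{"gripper":40,"dx":0,"dy":0,"dz":0,"yaw":-0.15},{"gripper":40,"dx":0,"dy":0,"dz":0,"yaw":-0.15},{"gripper":40,"dx":0,"dy":0,"dz":0,"yaw":-0.15},{"gripper":40,"dx":0,"dy":0,"dz":0,"yaw":-0.15},{"gripper":40,"dx":0,"dy":0,"dz":0,"yaw":-0.15},{"gripper":40,"dx":0,"dy":0,"dz":0,"yaw":-0.15}]'
python3 -m pendant '[{"gripper":40,"dx":0,"dy":0,"dz":0,"yaw":-0.15},{"gripper":40,"dx":0,"dy":0,"dz":0,"yaw":-0.15},{"gripper":40,"dx":0,"dy":0,"dz":0,"yaw":-0.15},{"gripper":40,"dx":0,"dy":0,"dz":0,"yaw":-0.15},{"gripper":40,"dx":0,"dy":0,"dz":0,"yaw":-0.15},{"gripper":40,"dx":0,"dy":0,"dz":0,"yaw":-0.15},{"gripper":40,"dx":0,"dy":0,"dz":0,"yaw":-0.15},{"gripper":40,"dx":0,"dy":0,"dz":0,"yaw":-0.15},{"gripper":40,"dx":0,"dy":0,"dz":0,"yaw":-0.15},{"gripper":40,"dx":0,"dy":0,"dz":0,"yaw":-0.15},{"gripper":40,"dx":0,"dy":0,"dz":0,"yaw":-0.15},{"gripper":40,"dx":0,"dy":0,"dz":0,"yaw":-0.15}]'
python3 -m pendant '[{"gripper":40,"dx":0,"dy":0,"dz":0,"yaw":-0.15},{"gripper":40,"dx":0,"dy":0,"dz":0,"yaw":-0.15},{"gripper":40,"dx":0,"dy":0,"dz":0,"yaw":-0.15},{"gripper":40,"dx":0,"dy":0,"dz":0,"yaw":-0.15},{"gripper":40,"dx":0,"dy":0,"dz":0,"yaw":-0.15},{"gripper":40,"dx":0,"dy":0,"dz":0,"yaw":-0.15},{"gripper":40,"dx":0,"dy":0,"dz":0,"yaw":-0.15},{"gripper":40,"dx":0,"dy":0,"dz":0,"yaw":-0.15},{"gripper":40,"dx":0,"dy":0,"dz":0,"yaw":-0.15},{"gripper":40,"dx":0,"dy":0,"dz":0,"yaw":-0.15},{"gripper":40,"dx":0,"dy":0,"dz":0,"yaw":-0.15},{"gripper":40,"dx":0,"dy":0,"dz":0,"yaw":0}]'
python3 -c "
from h import *
s=manip.get_state(); print(s['qpos'],s['wrist_torque'])"
```

```text
time_s: 9.7
tcp_pos: [584.8, 16.7, 102.7]
tcp_rot: [[-0.989, 0.151, -0.001], [0.151, 0.989, -0.001], [0.001, -0.001, -1.0]]
ft_force: [0.4, 0.3, 0.8]
grip_width: 73.4
finger_force: 0.0
time_s: 10.9
tcp_pos: [584.8, 16.8, 102.8]
tcp_rot: [[0.371, 0.928, -0.001], [0.928, -0.371, -0.001], [-0.001, -0.001, -1.0]]
ft_force: [-0.7, -0.1, 0.9]
grip_width: 73.1
finger_force: 0.0
time_s: 12.1
tcp_pos: [584.9, 17.1, 102.9]
tcp_rot: [[0.898, -0.439, -0.001], [-0.439, -0.898, -0.001], [-0.0, 0.001, -1.0]]
ft_force: [-0.2, 0.5, 0.7]
grip_width: 73.3
finger_force: 0.0
[ -47.14534836   26.94180568   52.12888868  100.23965088  -23.27882392
   64.42290943 -103.77568732] [-0.00190524  0.14590201  0.03220401]
```

```bash
python3 -m pendant '[{"gripper":100,"dx":0.5,"dy":0.8,"dz":0,"yaw":0},{"gripper":100,"dx":0,"dy":0,"dz":0,"yaw":0},{"gripper":100,"dx":0,"dy":0,"dz":0,"yaw":0},{"gripper":100,"dx":0,"dy":0,"dz":0,"yaw":0},{"gripper":100,"dx":0,"dy":0,"dz":0.22,"yaw":0.15},{"gripper":100,"dx":0,"dy":0,"dz":0.22,"yaw":0.15},{"gripper":100,"dx":0,"dy":0,"dz":0.22,"yaw":0.15},{"gripper":100,"dx":0,"dy":0,"dz":0.22,"yaw":0.15},{"gripper":100,"dx":0,"dy":0,"dz":0.22,"yaw":0.15},{"gripper":100,"dx":0,"dy":0,"dz":0.22,"yaw":0.15},{"gripper":100,"dx":0,"dy":0,"dz":0.22,"yaw":0.15},{"gripper":100,"dx":0,"dy":0,"dz":0.22,"yaw":0.15}]'
python3 -m pendant '[{"gripper":100,"dx":0,"dy":0,"dz":0.22,"yaw":0.15},{"gripper":100,"dx":0,"dy":0,"dz":0.22,"yaw":0.15},{"gripper":100,"dx":0,"dy":0,"dz":0.22,"yaw":0.15},{"gripper":100,"dx":0,"dy":0,"dz":0.22,"yaw":0.15},{"gripper":100,"dx":0,"dy":0,"dz":0.22,"yaw":0.15},{"gripper":100,"dx":0,"dy":0,"dz":0.22,"yaw":0.15},{"gripper":100,"dx":0,"dy":0,"dz":0.22,"yaw":0.15},{"gripper":100,"dx":0,"dy":0,"dz":0.22,"yaw":0.15},{"gripper":100,"dx":0,"dy":0,"dz":0.22,"yaw":0.15},{"gripper":100,"dx":0,"dy":0,"dz":0.22,"yaw":0.15},{"gripper":100,"dx":0,"dy":0,"dz":0.22,"yaw":0.15},{"gripper":100,"dx":0,"dy":0,"dz":0.22,"yaw":0.15}]'
python3 -m pendant '[{"gripper":100,"dx":0,"dy":0,"dz":0.22,"yaw":0.15},{"gripper":100,"dx":0,"dy":0,"dz":0.22,"yaw":0.15},{"gripper":100,"dx":0,"dy":0,"dz":0.22,"yaw":0.15},{"gripper":100,"dx":0,"dy":0,"dz":0.22,"yaw":0.15},{"gripper":100,"dx":0,"dy":0,"dz":0.22,"yaw":0.15},{"gripper":100,"dx":0,"dy":0,"dz":0.22,"yaw":0.15},{"gripper":100,"dx":0,"dy":0,"dz":0.22,"yaw":0.15},{"gripper":100,"dx":0,"dy":0,"dz":0.22,"yaw":0.15}]'
python3 -c "
from h import *
s=manip.get_state(); print(s['qpos'],s['wrist_torque'])"
```

```text
time_s: 13.3
tcp_pos: [585.7, 18.2, 104.9]
tcp_rot: [[0.727, 0.687, 0.0], [0.687, -0.727, -0.0], [0.0, 0.0, -1.0]]
ft_force: [-0.3, 1.0, 0.1]
grip_width: 61.9
finger_force: 25.0
time_s: 14.5
tcp_pos: [585.7, 18.1, 107.4]
tcp_rot: [[-0.834, 0.552, -0.0], [0.552, 0.834, -0.0], [0.0, -0.0, -1.0]]
ft_force: [0.6, -0.5, -1.2]
grip_width: 61.5
finger_force: 25.0
time_s: 15.3
tcp_pos: [585.7, 18.1, 109.2]
tcp_rot: [[-0.816, -0.577, -0.0], [-0.577, 0.816, -0.0], [0.0, -0.0, -1.0]]
ft_force: [-0.1, -0.4, -0.7]
grip_width: 61.9
finger_force: 25.0
[-13.52586253  19.09752899   8.77610823  98.11283945  -3.20576031
  63.0408056  121.50141058] [ 0.04294205  0.07079605 -0.04467469]
```

```bash
python3 -m pendant '[{"gripper":100,"dx":0,"dy":0,"dz":0.22,"yaw":0.15},{"gripper":100,"dx":0,"dy":0,"dz":0.22,"yaw":0.15},{"gripper":100,"dx":0,"dy":0,"dz":0,"yaw":0},{"gripper":40,"dx":0,"dy":0,"dz":0,"yaw":0},{"gripper":40,"dx":0,"dy":0,"dz":0,"yaw":0},{"gripper":40,"dx":0,"dy":0,"dz":0,"yaw":-0.15},{"gripper":40,"dx":0,"dy":0,"dz":0,"yaw":-0.15},{"gripper":40,"dx":0,"dy":0,"dz":0,"yaw":-0.15},{"gripper":40,"dx":0,"dy":0,"dz":0,"yaw":-0.15},{"gripper":40,"dx":0,"dy":0,"dz":0,"yaw":-0.15},{"gripper":40,"dx":0,"dy":0,"dz":0,"yaw":-0.15},{"gripper":40,"dx":0,"dy":0,"dz":0,"yaw":-0.15}]'
python3 -m pendant '[{"gripper":40,"dx":0,"dy":0,"dz":0,"yaw":-0.15},{"gripper":40,"dx":0,"dy":0,"dz":0,"yaw":-0.15},{"gripper":40,"dx":0,"dy":0,"dz":0,"yaw":-0.15},{"gripper":40,"dx":0,"dy":0,"dz":0,"yaw":-0.15},{"gripper":40,"dx":0,"dy":0,"dz":0,"yaw":-0.15},{"gripper":40,"dx":0,"dy":0,"dz":0,"yaw":-0.15},{"gripper":40,"dx":0,"dy":0,"dz":0,"yaw":-0.15},{"gripper":40,"dx":0,"dy":0,"dz":0,"yaw":-0.15},{"gripper":40,"dx":0,"dy":0,"dz":0,"yaw":-0.15},{"gripper":40,"dx":0,"dy":0,"dz":0,"yaw":-0.15},{"gripper":40,"dx":0,"dy":0,"dz":0,"yaw":-0.15},{"gripper":40,"dx":0,"dy":0,"dz":0,"yaw":-0.15}]'
python3 -m pendant '[{"gripper":40,"dx":0,"dy":0,"dz":0,"yaw":-0.15},{"gripper":40,"dx":0,"dy":0,"dz":0,"yaw":-0.15},{"gripper":40,"dx":0,"dy":0,"dz":0,"yaw":-0.15},{"gripper":40,"dx":0,"dy":0,"dz":0,"yaw":-0.15},{"gripper":40,"dx":0,"dy":0,"dz":0,"yaw":-0.15},{"gripper":40,"dx":0,"dy":0,"dz":0,"yaw":-0.15},{"gripper":40,"dx":0,"dy":0,"dz":0,"yaw":0}]'
python3 -m pendant '[{"gripper":100,"dx":0,"dy":0,"dz":0,"yaw":0},{"gripper":100,"dx":0,"dy":0,"dz":0,"yaw":0},{"gripper":100,"dx":0,"dy":0,"dz":0,"yaw":0},{"gripper":100,"dx":0,"dy":0,"dz":0,"yaw":0}]'
python3 -c "
from h import *
s=manip.get_state(); print(s['qpos'],s['wrist_torque'])"
```

```text
time_s: 16.5
tcp_pos: [585.8, 18.4, 109.7]
tcp_rot: [[-0.989, 0.149, 0.0], [0.149, 0.989, 0.0], [-0.0, 0.0, -1.0]]
ft_force: [0.2, -0.9, -0.4]
grip_width: 73.1
finger_force: 0.0
time_s: 17.7
tcp_pos: [585.8, 18.5, 109.8]
tcp_rot: [[0.37, 0.929, 0.0], [0.929, -0.37, -0.0], [0.0, 0.0, -1.0]]
ft_force: [-0.5, 0.5, 0.4]
grip_width: 73.5
finger_force: 0.0
time_s: 18.4
tcp_pos: [585.8, 18.6, 109.7]
tcp_rot: [[0.956, 0.292, 0.0], [0.292, -0.956, -0.0], [-0.0, 0.0, -1.0]]
ft_force: [-0.2, -0.6, -0.0]
grip_width: 73.6
finger_force: 0.0
time_s: 18.8
tcp_pos: [585.8, 18.3, 109.7]
tcp_rot: [[0.955, 0.297, 0.0], [0.297, -0.955, 0.0], [0.0, -0.0, -1.0]]
ft_force: [-0.6, 0.4, -0.1]
grip_width: 62.4
finger_force: 25.0
[-40.00753269  23.11993064  41.94152405  99.47457046 -16.99649642
  63.92438673 -65.5031578 ] [-0.016719    0.09739688  0.00368051]
```

```bash
python3 -m pendant '[{"gripper":100,"dx":0,"dy":0,"dz":0.22,"yaw":0.15},{"gripper":100,"dx":0,"dy":0,"dz":0.22,"yaw":0.15},{"gripper":100,"dx":0,"dy":0,"dz":0.22,"yaw":0.15},{"gripper":100,"dx":0,"dy":0,"dz":0.22,"yaw":0.15},{"gripper":100,"dx":0,"dy":0,"dz":0.22,"yaw":0.15},{"gripper":100,"dx":0,"dy":0,"dz":0.22,"yaw":0.15},{"gripper":100,"dx":0,"dy":0,"dz":0.22,"yaw":0.15},{"gripper":100,"dx":0,"dy":0,"dz":0.22,"yaw":0.15},{"gripper":100,"dx":0,"dy":0,"dz":0.22,"yaw":0.15},{"gripper":100,"dx":0,"dy":0,"dz":0.22,"yaw":0.15},{"gripper":100,"dx":0,"dy":0,"dz":0.22,"yaw":0.15},{"gripper":100,"dx":0,"dy":0,"dz":0.22,"yaw":0.15}]'
python3 -m pendant '[{"gripper":100,"dx":0,"dy":0,"dz":0.22,"yaw":0.15},{"gripper":100,"dx":0,"dy":0,"dz":0.22,"yaw":0.15},{"gripper":100,"dx":0,"dy":0,"dz":0.22,"yaw":0.15},{"gripper":100,"dx":0,"dy":0,"dz":0.22,"yaw":0.15},{"gripper":100,"dx":0,"dy":0,"dz":0.22,"yaw":0.15},{"gripper":100,"dx":0,"dy":0,"dz":0.22,"yaw":0.15},{"gripper":100,"dx":0,"dy":0,"dz":0.22,"yaw":0.15},{"gripper":100,"dx":0,"dy":0,"dz":0.22,"yaw":0.15},{"gripper":100,"dx":0,"dy":0,"dz":0.22,"yaw":0.15},{"gripper":100,"dx":0,"dy":0,"dz":0.22,"yaw":0.15},{"gripper":100,"dx":0,"dy":0,"dz":0.22,"yaw":0.15},{"gripper":100,"dx":0,"dy":0,"dz":0.22,"yaw":0.15}]'
python3 -m pendant '[{"gripper":100,"dx":0,"dy":0,"dz":1,"yaw":0},{"gripper":100,"dx":0,"dy":0,"dz":0,"yaw":0}]'
python3 -c "
from h import *
s=manip.get_state(); print(s['qpos'],s['wrist_torque'])"
```

```text
time_s: 20.0
tcp_pos: [585.8, 18.2, 112.3]
tcp_rot: [[-0.511, 0.859, 0.0], [0.859, 0.511, 0.0], [-0.0, 0.0, -1.0]]
ft_force: [-0.1, -0.5, -0.0]
grip_width: 62.3
finger_force: 25.0
time_s: 21.2
tcp_pos: [585.7, 18.2, 114.9]
tcp_rot: [[-0.721, -0.693, -0.0], [-0.693, 0.721, -0.0], [0.0, 0.0, -1.0]]
ft_force: [-0.3, 0.6, -0.0]
grip_width: 62.0
finger_force: 25.0
time_s: 21.4
tcp_pos: [585.8, 18.2, 116.1]
tcp_rot: [[-0.729, -0.685, 0.0], [-0.685, 0.729, 0.0], [-0.0, 0.0, -1.0]]
ft_force: [-0.3, -0.5, -0.2]
grip_width: 62.3
finger_force: 25.0
[-12.40981684  18.67852063   7.42414526  97.66732675  -2.65331757
  63.81573462 129.0373783 ] [ 0.08221064  0.06252353 -0.02567493]
```

```bash
python3 -m pendant '[{"gripper":100,"dx":0,"dy":0,"dz":5,"yaw":0},{"gripper":100,"dx":0,"dy":0,"dz":10,"yaw":0},{"gripper":100,"dx":0,"dy":0,"dz":20,"yaw":0},{"gripper":100,"dx":0,"dy":0,"dz":10,"yaw":0},{"gripper":100,"dx":-25,"dy":0,"dz":0,"yaw":0},{"gripper":100,"dx":-40,"dy":0,"dz":0,"yaw":0},{"gripper":100,"dx":-40,"dy":0,"dz":0,"yaw":0},{"gripper":100,"dx":-30,"dy":0,"dz":-5,"yaw":0},{"gripper":100,"dx":-10,"dy":0,"dz":-20,"yaw":0},{"gripper":100,"dx":0,"dy":0,"dz":-35,"yaw":0},{"gripper":100,"dx":0,"dy":0,"dz":-35,"yaw":0},{"gripper":100,"dx":0,"dy":0,"dz":-30,"yaw":0}]'
python3 -m pendant '[{"gripper":100,"dx":0,"dy":0,"dz":-15,"yaw":0},{"gripper":100,"dx":0,"dy":0,"dz":-5,"yaw":0},{"gripper":100,"dx":0,"dy":0,"dz":0,"yaw":0},{"gripper":100,"dx":0,"dy":0,"dz":0,"yaw":0}]'
```

```text
time_s: 22.6
tcp_pos: [440.8, 18.4, 35.2]
tcp_rot: [[-0.726, -0.688, 0.001], [-0.688, 0.726, 0.0], [-0.001, -0.0, -1.0]]
ft_force: [0.2, 0.5, -0.8]
grip_width: 62.0
finger_force: 25.0
time_s: 23.0
tcp_pos: [441.6, 18.5, 17.0]
tcp_rot: [[-0.726, -0.688, 0.002], [-0.688, 0.726, 0.0], [-0.001, -0.001, -1.0]]
ft_force: [0.0, 0.3, -0.8]
grip_width: 61.9
finger_force: 25.0
```

```bash
python3 -m pendant '[{"gripper":100,"dx":0,"dy":0,"dz":-8,"yaw":0},{"gripper":100,"dx":0,"dy":0,"dz":-5,"yaw":0},{"gripper":100,"dx":0,"dy":0,"dz":0,"yaw":0},{"gripper":100,"dx":0,"dy":0,"dz":0,"yaw":0}]'
python3 -m pendant '[{"gripper":50,"dx":0,"dy":0,"dz":0,"yaw":0},{"gripper":20,"dx":0,"dy":0,"dz":0,"yaw":0},{"gripper":20,"dx":0,"dy":0,"dz":0,"yaw":0},{"gripper":0,"dx":0,"dy":0,"dz":20,"yaw":0},{"gripper":0,"dx":0,"dy":0,"dz":40,"yaw":0},{"gripper":0,"dx":0,"dy":0,"dz":40,"yaw":0},{"gripper":0,"dx":0,"dy":0,"dz":40,"yaw":0},{"gripper":0,"dx":0,"dy":0,"dz":40,"yaw":0}]'
python3 - <<'E'
from h import *
s=manip.get_state(); print(s['qpos'],s['tcp_pos'])
im,d=look('top','top2',(150,110,430,300),2.8); look('scene')
# funnel fit: rim ellipse silhouette match in each view incl. handle
a=np.load('/tmp/scene.npz')
def fit(n,im):
    hsv=cv2.cvtColor(im,cv2.COLOR_RGB2HSV); g=((hsv[...,0]>50)&(hsv[...,0]<85)&(hsv[...,1]>90)).astype(np.uint8)
    k,l,st,c=cv2.connectedComponentsWithStats(g)
    i=min((i for i in range(1,k) if st[i,4]>100),key=lambda i:np.linalg.norm(c[i]-proj(n,[600,-210,100])))
    m=l==i
    def sil(x,y,th):
        t=np.linspace(0,6.28,60); M=np.zeros(m.shape,np.uint8)
        hull=lambda P:cv2.fillConvexPoly(M,cv2.convexHull(np.round(proj(n,P)*16).astype(np.int32)),1,shift=4)
        hull([[x+r*np.cos(q),y+r*np.sin(q),z] for r,z in((58,115),(20,73)) for q in t])
        cx,sx=np.cos(th),np.sin(th)
        hull([[x+a*cx-b*sx,y+a*sx+b*cx,z] for a in(56,86) for b in(-5,5) for z in(97,133)])
        return M.astype(bool)
    sc=lambda p:(lambda M:-(M&m).sum()/(M|m).sum())(sil(*p))
    best=None
    for th in np.radians(np.arange(-180,180,10)):
        v=sc((600,-210,th)); best=min(best or (1,),(v,th))
    p=np.array([600,-210,best[1]]);b=best[0]
    for step in(4,2,1,.5):
        for _ in range(10):
            q0=p.copy()
            for d in([1,0,0],[-1,0,0],[0,1,0],[0,-1,0],[0,0,.02],[0,0,-.02]):
                q=p+step*np.array(d); v=sc(q)
                if v<b: b,p=v,q
            if (p==q0).all(): break
    print(n,'funnel',p[:2],np.degrees(p[2]),b)
fit('top',im); fit('scene',a['im'])
E
```

```text
time_s: 23.4
tcp_pos: [440.6, 18.3, 2.9]
tcp_rot: [[-0.725, -0.688, -0.0], [-0.688, 0.725, -0.0], [0.0, 0.0, -1.0]]
ft_force: [-0.0, 0.7, -0.6]
grip_width: 62.1
finger_force: 25.0
time_s: 24.2
tcp_pos: [440.5, 18.3, 184.8]
tcp_rot: [[-0.725, -0.688, 0.0], [-0.688, 0.725, 0.0], [-0.0, -0.0, -1.0]]
ft_force: [0.7, 0.0, -1.3]
grip_width: 86.4
finger_force: 0.0
[-14.5222352   -3.07403044   6.02644265 113.2750887    0.33816465
  69.7617285  124.87222938] [440.45623565  18.27240691 184.79673423]
top funnel [ 601.5 -209.5] -148.85408440973836 -0.8649722001588562
scene funnel [ 599.  -210.5] -149.42704220486917 -0.9105545617173524
```

View pics/top2.png

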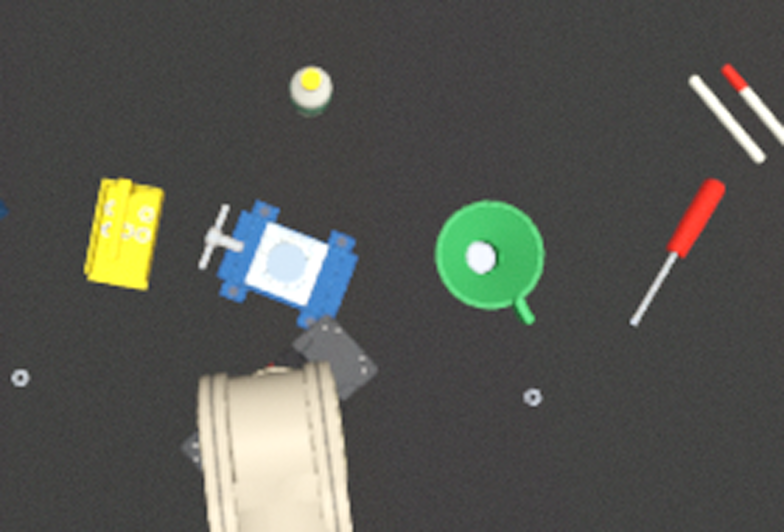

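```bash
python3 -m pendant '[{"gripper":0,"dx":4.4,"dy":-12,"dz":0,"yaw":-0.15},{"gripper":0,"dx":4.4,"dy":-12,"dz":0,"yaw":-0.15},{"gripper":0,"dx":4.4,"dy":-12,"dz":0,"yaw":-0.15},{"gripper":0,"dx":4.4,"dy":-12,"dz":0,"yaw":-0.15},{"gripper":0,"dx":4.4,"dy":-12,"dz":0,"yaw":-0.15},{"gripper":0,"dx":4.4,"dy":-12,"dz":0,"yaw":-0.15},{"gripper":0,"dx":4.4,"dy":-12,"dz":0,"yaw":-0.15},{"gripper":0,"dx":4.4,"dy":-12,"dz":0,"yaw":-0.15},{"gripper":0,"dx":4.4,"dy":-12,"dz":0,"yaw":-0.15},{"gripper":0,"dx":4.4,"dy":-12,"dz":0,"yaw":-0.15},{"gripper":0,"dx":4.4,"dy":-12,"dz":0,"yaw":-0.15}]'
python3 -m pendant '[{"gripper":0,"dx":4.4,"dy":-12,"dz":0,"yaw":-0.15},{"gripper":0,"dx":4.4,"dy":-12,"dz":0,"yaw":-0.15},{"gripper":0,"dx":4.4,"dy":-12,"dz":0,"yaw":-0.15},{"gripper":0,"dx":4.4,"dy":-12,"dz":0,"yaw":-0.15},{"gripper":0,"dx":4.4,"dy":-12,"dz":0,"yaw":-0.15},{"gripper":0,"dx":4.4,"dy":-12,"dz":0,"yaw":-0.15},{"gripper":0,"dx":4.4,"dy":-12,"dz":0,"yaw":-0.15},{"gripper":0,"dx":4.4,"dy":-12,"dz":0,"yaw":-0.15},{"gripper":0,"dx":4.4,"dy":-12,"dz":0,"yaw":-0.15},{"gripper":0,"dx":4.4,"dy":-12,"dz":0,"yaw":-0.15},{"gripper":40,"dx":0,"dy":0,"dz":0,"yaw":-0.06},{"gripper":60,"dx":0,"dy":0,"dz":0,"yaw":0}]'
python3 - <<'E'
from h import *
s=manip.get_state(); print(s['qpos'],s['tcp_pos'],np.degrees(np.arctan2(s['tcp_rot'][1][1],s['tcp_rot'][0][1])))
im,d=look('top'); look('scene','sc3',(120,110,380,280),3)
E
```

```text
time_s: 25.4
tcp_pos: [489.1, -114.1, 182.3]
tcp_rot: [[-0.624, 0.781, -0.001], [0.781, 0.624, 0.0], [0.0, -0.0, -1.0]]
ft_force: [0.2, -0.9, -0.8]
grip_width: 87.2
finger_force: 0.0
time_s: 26.6
tcp_pos: [532.9, -233.9, 182.2]
tcp_rot: [[0.772, 0.636, -0.001], [0.636, -0.772, -0.0], [-0.001, -0.001, -1.0]]
ft_force: [0.3, 0.7, -0.8]
grip_width: 77.4
finger_force: 0.0
[ -3.97614485  15.83304959  27.75135554  94.97019522  -7.68301594
  71.14808878 -25.12324682] [ 532.8891045  -233.85720372  182.17153808] -50.49747981794971
```

View pics/sc3.png

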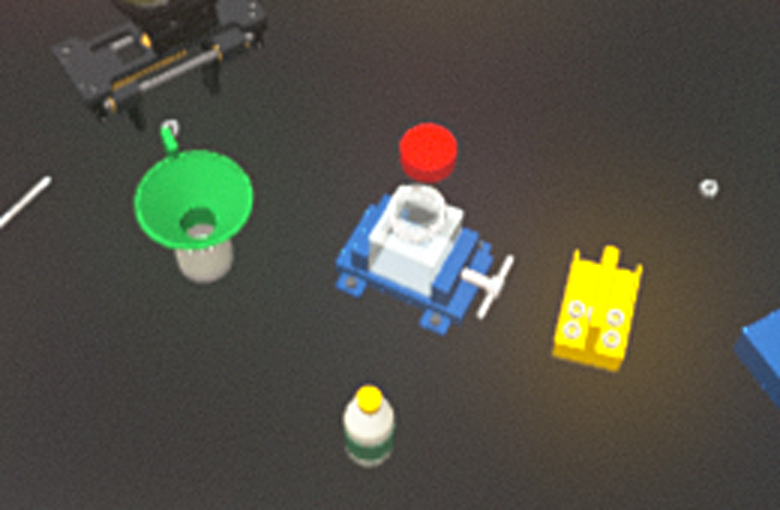

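```bash
python3 -m pendant '[{"gripper":100,"dx":4,"dy":-14.3,"dz":0,"yaw":-0.148},{"gripper":150,"dx":0,"dy":0,"dz":0,"yaw":0},{"gripper":150,"dx":0,"dy":0,"dz":-25,"yaw":0},{"gripper":150,"dx":0,"dy":0,"dz":-25,"yaw":0},{"gripper":150,"dx":0,"dy":0,"dz":-20,"yaw":0},{"gripper":150,"dx":0,"dy":0,"dz":-7,"yaw":0},{"gripper":150,"dx":0,"dy":0,"dz":0,"yaw":0},{"gripper":150,"dx":0,"dy":0,"dz":0,"yaw":0}]' 30
python3 -c "
from h import *
s=manip.get_state();print(np.degrees(np.arctan2(s['tcp_rot'][1][1],s['tcp_rot'][0][1])))"
python3 -m pendant '[{"gripper":235,"dx":0,"dy":0,"dz":0,"yaw":0},{"gripper":255,"dx":0,"dy":0,"dz":0,"yaw":0},{"gripper":255,"dx":0,"dy":0,"dz":0,"yaw":0},{"gripper":255,"dx":0,"dy":0,"dz":0,"yaw":0},{"gripper":255,"dx":0,"dy":0,"dz":0,"yaw":0}]' 30
```

```text
time_s: 27.5
tcp_pos: [537.7, -248.0, 106.9]
tcp_rot: [[0.855, 0.518, 0.001], [0.518, -0.855, -0.0], [0.001, 0.001, -1.0]]
ft_force: [-0.5, -0.0, 0.1]
grip_width: 35.8
finger_force: 0.0
-58.80443224991068
time_s: 28.0
tcp_pos: [537.1, -247.8, 106.1]
tcp_rot: [[0.856, 0.517, 0.0], [0.517, -0.856, 0.0], [0.0, -0.0, -1.0]]
ft_force: [-1.2, 0.4, 2.0]
grip_width: 9.9
finger_force: 30.0
```

```bash
python3 -m pendant '[{"gripper":255,"dx":0,"dy":0,"dz":0,"yaw":0},{"gripper":255,"dx":0,"dy":0,"dz":10,"yaw":0},{"gripper":255,"dx":0,"dy":0,"dz":20,"yaw":0},{"gripper":255,"dx":0,"dy":0,"dz":30,"yaw":0},{"gripper":255,"dx":0,"dy":0,"dz":30,"yaw":0},{"gripper":255,"dx":0,"dy":0,"dz":14,"yaw":0},{"gripper":255,"dx":-1,"dy":15,"dz":0,"yaw":0},{"gripper":255,"dx":-2,"dy":30,"dz":0,"yaw":0},{"gripper":255,"dx":-2,"dy":35,"dz":0,"yaw":0},{"gripper":255,"dx":-2,"dy":35,"dz":0,"yaw":0},{"gripper":255,"dx":-2,"dy":35,"dz":0,"yaw":0},{"gripper":255,"dx":-2,"dy":35,"dz":0,"yaw":0}]' 50
python3 -m pendant '[{"gripper":255,"dx":-2,"dy":30,"dz":0,"yaw":0},{"gripper":255,"dx":-1.5,"dy":13,"dz":0,"yaw":0},{"gripper":255,"dx":0,"dy":0,"dz":0,"yaw":0},{"gripper":255,"dx":0,"dy":0,"dz":0,"yaw":0},{"gripper":255,"dx":0,"dy":0,"dz":0,"yaw":0}]'
cat > ff.py <<'E'
from h import *
def sil(n,m,x,y,z0,th,tx,ty):
    t=np.linspace(0,6.28,60); M=np.zeros((384,512),np.uint8)
    R=cv2.Rodrigues(np.array([tx,ty,0.]))[0]@cv2.Rodrigues(np.array([0,0,th]))[0]
    hull=lambda P:cv2.fillConvexPoly(M,cv2.convexHull(np.round(proj(n,np.array(P)@R.T+[x,y,z0])*16).astype(np.int32)),1,shift=4)
    hull([[r*np.cos(q),r*np.sin(q),z] for r,z in((58,74),(20,32)) for q in t])
    if m: hull([[r*np.cos(q),r*np.sin(q),z] for r,z in((19.5,0),(20.5,32)) for q in t])
    return M.astype(bool)
def green(n,im,at):
    hsv=cv2.cvtColor(im,cv2.COLOR_RGB2HSV); g=((hsv[...,0]>50)&(hsv[...,0]<85)&(hsv[...,1]>90)).astype(np.uint8)
    k,l,st,c=cv2.connectedComponentsWithStats(g)
    i=min((i for i in range(1,k) if st[i,4]>100),key=lambda i:np.linalg.norm(c[i]-proj(n,at)))
    return l==i
def fit(n,im,p0,spout):
    # ellipse of the rim from outer contour, away from the handle: IoU fit over x,y with z fixed
    m=green(n,im,[p0[0],p0[1],p0[2]+60]); best=(9,)
    for x in np.arange(-8,8.1,1):
        for y in np.arange(-8,8.1,1):
            M=sil(n,spout,p0[0]+x,p0[1]+y,p0[2],0,0,0); best=min(best,(-(M&m).sum()/(M|m).sum(),p0[0]+x,p0[1]+y))
    return best
E
python3 - <<'E'
from ff import *
s=manip.get_state(); print(s['tcp_pos'])
it,_=look('top','t4',(170,150,370,270),3.8); isc,_=look('scene','s4',(170,100,350,230),4)
z0=41+s['tcp_pos'][2]-106.1
for n,im in(('top',it),('scene',isc)): print(n,z0,fit(n,im,(585.7,18.3,z0),True))
E
```

```text
time_s: 29.2
tcp_pos: [525.7, -61.6, 209.7]
tcp_rot: [[0.856, 0.516, -0.0], [0.516, -0.856, -0.0], [-0.0, 0.0, -1.0]]
ft_force: [1.5, 0.8, -0.1]
grip_width: 9.8
finger_force: 50.0
time_s: 29.7
tcp_pos: [522.7, -22.0, 209.9]
tcp_rot: [[0.858, 0.514, 0.0], [0.514, -0.858, -0.001], [-0.0, 0.001, -1.0]]
ft_force: [0.1, -0.5, -1.7]
grip_width: 9.4
finger_force: 50.0
[522.72422412 -21.96838434 209.9224104 ]Traceback (most recent call last):
  File "<stdin>", line 5, in <module>
  File "ff.py", line 19, in fit
    M=sil(n,spout,p0[0]+x,p0[1]+y,p0[2],0,0,0); best=min(best,(-(M&m).sum()/(M|m).sum(),p0[0]+x,p0[1]+y))
  File "ff.py", line 4, in sil
    R=cv2.Rodrigues(np.array([tx,ty,0.]))[0]@cv2.Rodrigues(np.array([0,0,th]))[0]
                                             ~~~~~~~~~~~~~^^^^^^^^^^^^^^^^^^^^
cv2.error: OpenCV(4.12.0) /io/opencv/modules/calib3d/src/calibration_base.cpp:151: error: (-210:Unsupported format or combination of formats) The matrices must have 32f or 64f data type in function 'Rodrigues'
```

View pics/s4.png

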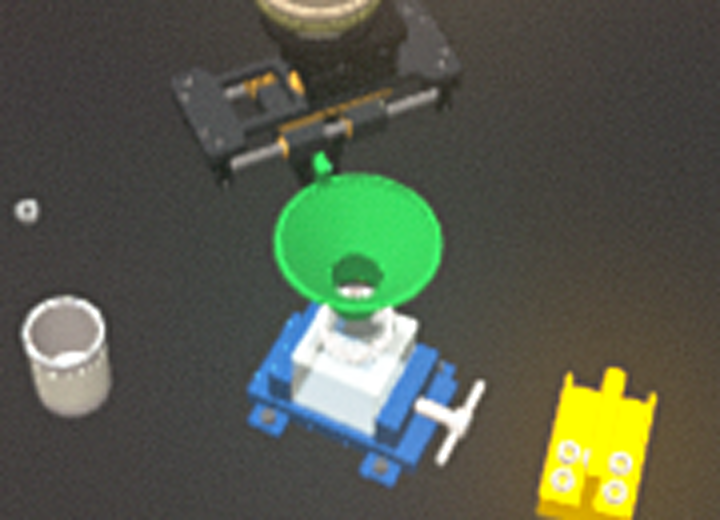

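```bash
sed -i 's/np.array(\[0,0,th\])/np.array([0.,0,th])/' ff.py; python3 - <<'E'
from ff import *
from scipy.optimize import minimize
z0=41+209.9-106.1
ims={n:np.load(f'/tmp/{n}.npz')['im'] for n in('top','scene')}
for n in ims: print(n,fit(n,ims[n],(585.7,18.3,z0),True))
ms={n:green(n,ims[n],(585.7,18.3,z0+60)) for n in ims}
# drop handle/fingers: use only pixels in a disc around rim, joint fit with tilt
def cost(p):
    c=0
    for n in ims:
        M=sil(n,True,p[0],p[1],p[2],0,p[3]/100,p[4]/100); c-=(M&ms[n]).sum()/(M|ms[n]).sum()
    return c
best=min((minimize(cost,[585.7+a,18.3+b,z0,0,0],method='Nelder-Mead',options=dict(initial_simplex=np.array([[585.7,18.3,z0,0,0]]*6)+np.vstack([np.zeros(5),np.diag([4,4,4,6,6])])*k,maxiter=400)) for a,b,k in((0,0,1),(2,2,-1),(-2,-2,.7))),key=lambda r:r.fun)
print(best.x,best.fun)
# tin top rim (z=80) in scene: bright, low sat blob
E
```

```text
top (np.float64(-0.5844444444444444), np.float64(588.7), np.float64(17.3))
scene (np.float64(-0.8900481540930979), np.float64(583.7), np.float64(16.3))Traceback (most recent call last):
  File "<stdin>", line 13, in <module>
  File "<stdin>", line 13, in <genexpr>
    res = _minimize_neldermead(fun, x0, args, callback, bounds=bounds,
                               **options)
    fsim[j] = func(sim[j])
              ~~~~^^^^^^^^
    fx = function(np.copy(x), *(wrapper_args + args))
  File "<stdin>", line 11, in cost
  File "ff.py", line 7, in sil
    if m: hull([[r*np.cos(q),r*np.sin(q),z] for r,z in((19.5,0),(20.5,32)) for q in t])
          ~~~~^^^^^^^^^^^^^^^^^^^^^^^^^^^^^^^^^^^^^^^^^^^^^^^^^^^^^^^^^^^^^^^^^^^^^^^^^
  File "ff.py", line 5, in <lambda>
    hull=lambda P:cv2.fillConvexPoly(M,cv2.convexHull(np.round(proj(n,np.array(P)@R.T+[x,y,z0])*16).astype(np.int32)),1,shift=4)
                                                               ~~~~^^^^^^^^^^^^^^^^^^^^^^^^^^^^
  File "h.py", line 18, in proj
    p,f,e,R=cam(n); c=(np.asarray(P,float)-e)@R; return c[...,:2]/c[...,2:]*f+[p['cx'],p['cy']]
            ~~~^^^
  File "h.py", line 4, in cam
    p=manip.camera_params(n); return p, 192/np.tan(np.radians(p['vertical_fov']/2)), np.array(p['eye'],float), np.array(p['rotation'],float)
ValueError: time passes only in moves, steps and waits
```

```bash
python3 - <<'E'
s=open('h.py').read().replace("def cam(n):\n    p=manip","C={}\ndef cam(n):\n    if n not in C: C[n]=cam_(n)\n    return C[n]\ndef cam_(n):\n    p=manip"); open('h.py','w').write(s)
E
python3 -m pendant '[{"gripper":255,"dx":0,"dy":0,"dz":-8,"yaw":0},{"gripper":255,"dx":0,"dy":0,"dz":-8,"yaw":0},{"gripper":255,"dx":0,"dy":0,"dz":-5,"yaw":0},{"gripper":255,"dx":0,"dy":0,"dz":-5,"yaw":0},{"gripper":255,"dx":0,"dy":0,"dz":0,"yaw":0}]'
python3 -m pendant '[{"gripper":255,"dx":0,"dy":0,"dz":-6,"yaw":0},{"gripper":255,"dx":0,"dy":0,"dz":-6,"yaw":0},{"gripper":255,"dx":0,"dy":0,"dz":0,"yaw":0}]'
```

```text
time_s: 30.3
tcp_pos: [522.2, -20.0, 183.0]
tcp_rot: [[0.856, 0.517, -0.001], [0.517, -0.856, -0.0], [-0.001, -0.0, -1.0]]
ft_force: [-1.1, 0.7, -1.4]
grip_width: 9.7
finger_force: 50.0
time_s: 30.6
tcp_pos: [522.2, -19.9, 171.0]
tcp_rot: [[0.856, 0.517, -0.001], [0.517, -0.856, -0.0], [-0.001, -0.0, -1.0]]
ft_force: [-0.7, 0.8, -0.5]
grip_width: 9.7
finger_force: 50.0
```

```bash
python3 -m pendant '[{"gripper":255,"dx":0,"dy":0,"dz":-6,"yaw":0},{"gripper":255,"dx":0,"dy":0,"dz":-6,"yaw":0},{"gripper":255,"dx":0,"dy":0,"dz":0,"yaw":0}]'
python3 -m pendant '[{"gripper":255,"dx":0,"dy":0,"dz":-3,"yaw":0},{"gripper":255,"dx":0,"dy":0,"dz":0,"yaw":0}]'
python3 - <<'E'
from ff import *
im,_=look('scene'); print(fit('scene',im,(585.7,18.3,91),False))
E
```

```text
time_s: 30.9
tcp_pos: [522.1, -19.9, 158.9]
tcp_rot: [[0.856, 0.517, -0.001], [0.517, -0.856, -0.0], [-0.001, -0.0, -1.0]]
ft_force: [0.1, -0.3, -0.6]
grip_width: 9.2
finger_force: 50.0
time_s: 31.1
tcp_pos: [522.5, -20.0, 156.6]
tcp_rot: [[0.856, 0.517, -0.0], [0.517, -0.856, -0.0], [-0.0, -0.0, -1.0]]
ft_force: [-0.1, 0.2, -0.7]
grip_width: 9.9
finger_force: 50.0
(np.float64(-0.9031971580817052), np.float64(585.7), np.float64(17.3))
```

Still no contact force, and the fit is centred. Lower the last 2–3 mm and release.

```bash
python3 -m pendant '[{"gripper":255,"dx":0,"dy":0,"dz":-2,"yaw":0},{"gripper":255,"dx":0,"dy":0,"dz":0,"yaw":0},{"gripper":230,"dx":0,"dy":0,"dz":0,"yaw":0},{"gripper":200,"dx":0,"dy":0,"dz":0,"yaw":0},{"gripper":180,"dx":0,"dy":0,"dz":0,"yaw":0},{"gripper":180,"dx":0,"dy":0,"dz":15,"yaw":0},{"gripper":180,"dx":-5,"dy":0,"dz":30,"yaw":0},{"gripper":180,"dx":-20,"dy":0,"dz":35,"yaw":0},{"gripper":180,"dx":-40,"dy":-5,"dz":0,"yaw":0},{"gripper":180,"dx":-40,"dy":-5,"dz":0,"yaw":0}]'
cat > nuts.py <<'E'
from h import *
def nuts(n):
    d=np.load(f'/tmp/{n}.npz'); im=d['im'];W=None
    hsv=cv2.cvtColor(im,cv2.COLOR_RGB2HSV); m=((hsv[...,2]>95)&(hsv[...,1]<70)).astype(np.uint8)
    k,l,st,c=cv2.connectedComponentsWithStats(m)
    for i in range(1,k):
        x=atz(n,*c[i],8)
        if 8<st[i,4]<120 and 250<x[0]<760 and -480<x[1]<520: print(n,c[i].round(1),st[i,4],x.round(1))
E
python3 - <<'E'
from ff import *; from nuts import nuts
s=manip.get_state(); print(s['tcp_pos'],s['qpos'])
im,_=look('scene','s5',(100,80,400,280),2.6); print(fit('scene',im,(585.7,18.3,89),False)); nuts('scene')
im,_=look('top'); print(fit('top',im,(585.7,18.3,89),False)); nuts('top')
E
```

```text
time_s: 32.15
tcp_pos: [417.2, -30.1, 235.8]
tcp_rot: [[0.856, 0.517, 0.002], [0.517, -0.856, -0.0], [0.002, 0.001, -1.0]]
ft_force: [-1.3, -0.2, 0.5]
grip_width: 25.5
finger_force: 0.0
[417.18261173 -30.08906944 235.7744434 ] [-22.88845561  -9.61918413  18.68761277 112.30211678   3.17167795
  76.72545252 -64.06345604]
(np.float64(-0.8769497400346621), np.float64(585.7), np.float64(15.3))
scene [176.3 152.4] 32 [ 438.5 -280.8    8. ]
scene [125.1 178.8] 86 [ 565.9 -427.     8. ]
scene [355.8 172.4] 35 [446.7 334.5   8. ]
scene [258.6 181.6] 25 [523.2  13.4   8. ]
scene [236.7 203.6] 9 [615.2 -48.    8. ]
scene [311.8 212.6] 17 [619.4 193.7   8. ]
scene [324.8 215.2] 16 [623.7 235.1   8. ]
scene [265.  215.8] 10 [648.7  46.8   8. ]
scene [310.  219.2] 17 [643.7 189.    8. ]
scene [323.1 222.3] 16 [649.9 230.3   8. ]
(np.float64(-0.8469230769230769), np.float64(584.7), np.float64(17.3))
top [226.8 194.5] 119 [618.1 105.2   8. ]
top [201.7 186. ] 12 [645.  191.8   8. ]
top [200.7 193. ] 10 [621.  194.3   8. ]
top [251.8 203.6] 110 [589.2  19.2   8. ]
top [382.9 212.9] 95 [ 568.9 -425.4    8. ]
top [156.8 244.5] 35 [443.3 335.9   8. ]
top [339.8 251.4] 33 [ 436.2 -280.7    8. ]
```

View pics/s5.png

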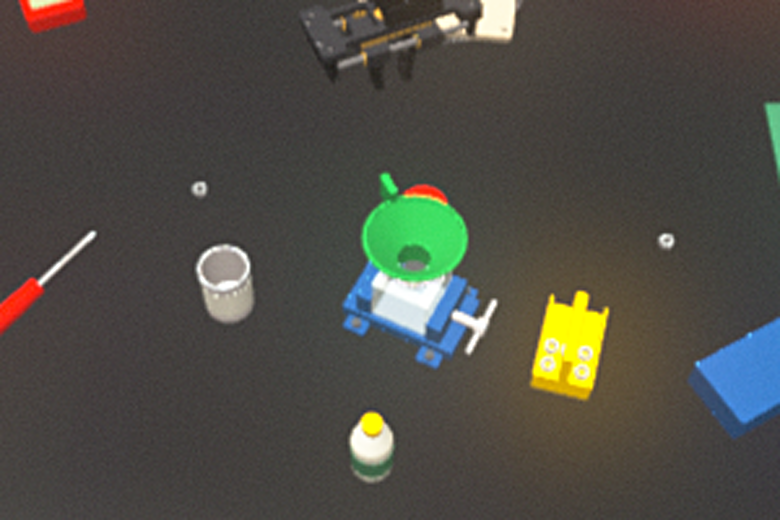

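```bash
python3 -m pendant '[{"gripper":130,"dx":3,"dy":-25,"dz":0,"yaw":0},{"gripper":130,"dx":3,"dy":-40,"dz":-10,"yaw":0},{"gripper":130,"dx":3,"dy":-40,"dz":-25,"yaw":0},{"gripper":130,"dx":3,"dy":-40,"dz":-25,"yaw":0},{"gripper":130,"dx":3,"dy":-40,"dz":-25,"yaw":0},{"gripper":130,"dx":3,"dy":-40,"dz":-25,"yaw":0},{"gripper":130,"dx":2,"dy":-25,"dz":-35,"yaw":0},{"gripper":130,"dx":0,"dy":0,"dz":-35,"yaw":0},{"gripper":130,"dx":0,"dy":0,"dz":-25,"yaw":0},{"gripper":130,"dx":0,"dy":0,"dz":-10,"yaw":0},{"gripper":130,"dx":0,"dy":0,"dz":0,"yaw":0}]'
python3 - <<'E'
from nuts import *
s=manip.get_state(); print(s['tcp_pos'],s['qpos'])
look('scene'); nuts('scene')
E
```

```text
time_s: 33.35
tcp_pos: [437.2, -279.7, 19.1]
tcp_rot: [[0.856, 0.517, -0.002], [0.517, -0.856, 0.0], [-0.002, -0.001, -1.0]]
ft_force: [0.2, -0.4, -0.7]
grip_width: 42.6
finger_force: 0.0
[ 437.21693844 -279.71034117   19.12428635] [ -3.10239752  21.06933749  35.49495396 113.00386589 -15.57896291
  50.74197122 -18.31766786]
scene [161.  114.1] 30 [ 274.6 -370.8    8. ]
scene [194.9 134.5] 18 [ 353.  -231.3    8. ]
scene [175.7 140.9] 41 [ 389.6 -293.1    8. ]
scene [156.5 147.4] 21 [ 425.6 -353.4    8. ]
scene [176.3 152.4] 32 [ 438.5 -280.8    8. ]
scene [125.1 178.8] 85 [ 566.1 -427.     8. ]
scene [355.9 172.4] 34 [446.4 334.7   8. ]
scene [258.6 181.6] 25 [523.2  13.4   8. ]
scene [236.7 203.6] 9 [615.2 -48.    8. ]
scene [311.8 212.6] 17 [619.4 193.7   8. ]
scene [324.8 215.2] 16 [623.7 235.1   8. ]
scene [265. 216.] 9 [649.5  46.9   8. ]
scene [310.1 219.3] 16 [644.2 189.2   8. ]
scene [323.3 222.4] 14 [650.2 231.    8. ]
```

Descend and grip nut B.

```bash
python3 -m pendant '[{"gripper":150,"dx":0.5,"dy":-0.5,"dz":-10,"yaw":0},{"gripper":150,"dx":0,"dy":0,"dz":-7,"yaw":0},{"gripper":150,"dx":0,"dy":0,"dz":0,"yaw":0},{"gripper":190,"dx":0,"dy":0,"dz":0,"yaw":0},{"gripper":255,"dx":0,"dy":0,"dz":0,"yaw":0},{"gripper":255,"dx":0,"dy":0,"dz":0,"yaw":0},{"gripper":255,"dx":0,"dy":0,"dz":0,"yaw":0},{"gripper":255,"dx":0,"dy":0,"dz":0,"yaw":0}]' 20
```

```text
time_s: 34.2
tcp_pos: [438.3, -280.5, 3.2]
tcp_rot: [[0.856, 0.517, 0.0], [0.517, -0.856, -0.0], [0.0, 0.0, -1.0]]
ft_force: [-0.2, 1.1, 2.3]
grip_width: 15.7
finger_force: 20.0
```

```bash
python3 -m pendant '[{"gripper":255,"dx":0,"dy":0,"dz":20,"yaw":0},{"gripper":255,"dx":0,"dy":0,"dz":40,"yaw":0},{"gripper":255,"dx":0,"dy":0,"dz":45,"yaw":0},{"gripper":255,"dx":0,"dy":0,"dz":45,"yaw":0},{"gripper":255,"dx":10,"dy":20,"dz":30,"yaw":0},{"gripper":255,"dx":14.7,"dy":29.8,"dz":20,"yaw":0},{"gripper":255,"dx":20,"dy":38,"dz":0,"yaw":0},{"gripper":255,"dx":20,"dy":38,"dz":0,"yaw":0},{"gripper":255,"dx":20,"dy":42,"dz":0,"yaw":0},{"gripper":255,"dx":20,"dy":42,"dz":0,"yaw":0},{"gripper":255,"dx":20,"dy":42,"dz":0,"yaw":0},{"gripper":255,"dx":14.7,"dy":29.8,"dz":0,"yaw":0}]'
python3 -m pendant '[{"gripper":255,"dx":8,"dy":17,"dz":0,"yaw":0},{"gripper":255,"dx":0,"dy":0,"dz":0,"yaw":0},{"gripper":255,"dx":0,"dy":0,"dz":-20,"yaw":0},{"gripper":255,"dx":0,"dy":0,"dz":-30,"yaw":0},{"gripper":255,"dx":0,"dy":0,"dz":0,"yaw":0}]'
```

```text
time_s: 35.4
tcp_pos: [578.3, 4.8, 202.7]
tcp_rot: [[0.855, 0.519, -0.0], [0.519, -0.855, 0.001], [0.0, -0.001, -1.0]]
ft_force: [0.9, -0.3, 0.2]
grip_width: 15.4
finger_force: 20.0
time_s: 35.9
tcp_pos: [582.9, 16.0, 149.7]
tcp_rot: [[0.857, 0.515, -0.006], [0.515, -0.857, -0.002], [-0.006, -0.002, -1.0]]
ft_force: [-0.0, 0.1, 0.3]
grip_width: 15.7
finger_force: 20.0
```

```bash
python3 -m pendant '[{"gripper":195,"dx":1,"dy":1,"dz":0,"yaw":0},{"gripper":185,"dx":0,"dy":0,"dz":0,"yaw":0},{"gripper":185,"dx":0,"dy":0,"dz":0,"yaw":0},{"gripper":185,"dx":0,"dy":0,"dz":25,"yaw":0},{"gripper":160,"dx":0,"dy":0,"dz":40,"yaw":0},{"gripper":130,"dx":-10,"dy":25,"dz":0,"yaw":0},{"gripper":130,"dx":-17,"dy":38,"dz":0,"yaw":0},{"gripper":130,"dx":-18,"dy":42,"dz":0,"yaw":0},{"gripper":130,"dx":-18,"dy":42,"dz":-20,"yaw":0},{"gripper":130,"dx":-18,"dy":42,"dz":-20,"yaw":0},{"gripper":130,"dx":-18,"dy":42,"dz":-20,"yaw":0},{"gripper":130,"dx":-18,"dy":40,"dz":-20,"yaw":0}]'
python3 -m pendant '[{"gripper":130,"dx":-17,"dy":33,"dz":-25,"yaw":0},{"gripper":130,"dx":-5,"dy":12,"dz":-35,"yaw":0},{"gripper":130,"dx":0,"dy":0,"dz":-35,"yaw":0},{"gripper":130,"dx":0,"dy":0,"dz":-20,"yaw":0},{"gripper":130,"dx":0,"dy":0,"dz":0,"yaw":0}]'
python3 - <<'E'
from nuts import *
s=manip.get_state(); print(s['tcp_pos'],s['qpos'])
look('scene'); nuts('scene')
look('top');nuts('top')
E
```

```text
time_s: 37.1
tcp_pos: [469.0, 292.1, 138.4]
tcp_rot: [[0.856, 0.517, 0.002], [0.517, -0.856, 0.001], [0.002, -0.0, -1.0]]
ft_force: [0.1, -0.1, -0.0]
grip_width: 42.7
finger_force: 0.0
time_s: 37.6
tcp_pos: [446.3, 334.1, 21.0]
tcp_rot: [[0.856, 0.517, -0.003], [0.517, -0.856, -0.003], [-0.004, 0.001, -1.0]]
ft_force: [0.0, -0.4, 0.2]
grip_width: 43.0
finger_force: 0.0
[446.34926333 334.11966364  20.9642986 ] [-52.26372979  22.51340971  12.70738344 106.15443899  -6.07729226
  52.21780464 -95.62690465]
scene [336.1 154.1] 12 [377.9 267.4   8. ]
scene [385. 155.] 17 [361.  435.8   8. ]
scene [366.9 162.1] 36 [398.8 372.9   8. ]
scene [341.7 164.4] 9 [419.5 286.9   8. ]
scene [125.2 178.8] 86 [ 565.8 -427.     8. ]
scene [349.6 169.1] 9 [435.6 313.7   8. ]
scene [355.9 172.5] 32 [447. 335.   8.]
scene [258.6 181.6] 25 [523.2  13.4   8. ]
scene [311.8 212.6] 17 [619.4 193.7   8. ]
scene [324.8 215.2] 16 [623.7 235.1   8. ]
scene [265.  215.8] 10 [648.7  46.8   8. ]
scene [310.1 219.3] 16 [644.2 189.2   8. ]
scene [323.2 222.4] 15 [650.2 230.7   8. ]
top [226.8 194.5] 119 [618.1 105.2   8. ]
top [201.6 185.8] 13 [645.5 192.    8. ]
top [200.7 193.3] 12 [619.9 194.3   8. ]
top [251.8 203.6] 111 [589.4  19.3   8. ]
top [382.9 212.9] 96 [ 569.  -425.4    8. ]
```

```bash
python3 -m pendant '[{"gripper":150,"dx":0,"dy":0.5,"dz":-10,"yaw":0},{"gripper":150,"dx":0,"dy":0,"dz":-7,"yaw":0},{"gripper":150,"dx":0,"dy":0,"dz":0,"yaw":0},{"gripper":190,"dx":0,"dy":0,"dz":0,"yaw":0},{"gripper":255,"dx":0,"dy":0,"dz":0,"yaw":0},{"gripper":255,"dx":0,"dy":0,"dz":0,"yaw":0},{"gripper":255,"dx":0,"dy":0,"dz":0,"yaw":0},{"gripper":255,"dx":0,"dy":0,"dz":0,"yaw":0}]' 20
python3 -m pendant '[{"gripper":255,"dx":0,"dy":0,"dz":20,"yaw":0},{"gripper":255,"dx":0,"dy":0,"dz":40,"yaw":0},{"gripper":255,"dx":0,"dy":0,"dz":45,"yaw":0},{"gripper":255,"dx":0,"dy":0,"dz":45,"yaw":0},{"gripper":255,"dx":10,"dy":-22,"dz":30,"yaw":0},{"gripper":255,"dx":15,"dy":-33,"dz":25,"yaw":0},{"gripper":255,"dx":18,"dy":-42,"dz":0,"yaw":0},{"gripper":255,"dx":18,"dy":-42,"dz":0,"yaw":0},{"gripper":255,"dx":19,"dy":-42,"dz":0,"yaw":0},{"gripper":255,"dx":19,"dy":-42,"dz":0,"yaw":0},{"gripper":255,"dx":18,"dy":-42,"dz":0,"yaw":0},{"gripper":255,"dx":15,"dy":-33,"dz":0,"yaw":0}]'
python3 -m pendant '[{"gripper":255,"dx":8,"dy":-19,"dz":0,"yaw":0},{"gripper":255,"dx":0,"dy":0,"dz":0,"yaw":0},{"gripper":255,"dx":0,"dy":0,"dz":-20,"yaw":0},{"gripper":255,"dx":0,"dy":0,"dz":-30,"yaw":0},{"gripper":255,"dx":0,"dy":0,"dz":0,"yaw":0}]'
```

```text
time_s: 38.5
tcp_pos: [447.7, 335.8, 6.2]
tcp_rot: [[0.856, 0.517, 0.0], [0.517, -0.856, 0.0], [0.0, -0.0, -1.0]]
ft_force: [-0.0, -0.3, 2.2]
grip_width: 14.2
finger_force: 20.0
time_s: 39.7
tcp_pos: [580.1, 34.6, 211.2]
tcp_rot: [[0.857, 0.515, 0.001], [0.515, -0.857, -0.0], [0.0, 0.001, -1.0]]
ft_force: [0.5, 0.3, -0.4]
grip_width: 14.3
finger_force: 20.0
time_s: 40.2
tcp_pos: [585.1, 19.9, 157.4]
tcp_rot: [[0.855, 0.518, -0.006], [0.518, -0.855, -0.001], [-0.006, -0.003, -1.0]]
ft_force: [-1.7, 0.6, -0.3]
grip_width: 14.5
finger_force: 20.0
```

```bash
python3 -m pendant '[{"gripper":195,"dx":0,"dy":0,"dz":-4,"yaw":0},{"gripper":175,"dx":0,"dy":0,"dz":0,"yaw":0},{"gripper":175,"dx":0,"dy":0,"dz":0,"yaw":0},{"gripper":175,"dx":0,"dy":0,"dz":25,"yaw":0},{"gripper":150,"dx":0,"dy":0,"dz":40,"yaw":0},{"gripper":130,"dx":-20,"dy":-25,"dz":20,"yaw":0},{"gripper":130,"dx":-40,"dy":-25,"dz":20,"yaw":0},{"gripper":130,"dx":-40,"dy":-25,"dz":0,"yaw":0},{"gripper":130,"dx":-40,"dy":0,"dz":0,"yaw":0},{"gripper":130,"dx":-20,"dy":0,"dz":0,"yaw":0}]'
python3 - <<'E'
from nuts import *
s=manip.get_state(); print(s['tcp_pos'],s['qpos'])
a,_=look('scene'); nuts('scene')
b,_=look('top');nuts('top')
p=cv2.resize(a[150:240,225:345,::-1],None,fx=4.4,fy=4.4,interpolation=cv2.INTER_CUBIC)
q=cv2.resize(b[165:225,180:270,::-1],None,fx=4.4,fy=4.4,interpolation=cv2.INTER_CUBIC); q=cv2.copyMakeBorder(q,0,p.shape[0]-q.shape[0],0,0,cv2.BORDER_CONSTANT)
o=np.hstack([p,q])[:, :]; o=cv2.resize(o,None,fx=798/o.shape[1],fy=798/o.shape[1]); cv2.imwrite('pics/c6.png',o); print(o.shape)
E
```

```text
time_s: 41.2
tcp_pos: [426.4, -56.8, 262.5]
tcp_rot: [[0.857, 0.515, 0.002], [0.515, -0.857, 0.002], [0.003, -0.0, -1.0]]
ft_force: [1.2, -0.1, 0.3]
grip_width: 42.6
finger_force: 0.0
[426.4450744  -56.82626358 262.49450778] [-29.40363767 -10.02529546  27.7595104  108.75527522   4.63314527
  80.05115821 -61.8228898 ]
scene [125.3 178.8] 86 [ 565.7 -426.7    8. ]
scene [258.6 181.6] 25 [523.2  13.4   8. ]
scene [236.9 203.7] 9 [615.5 -47.2   8. ]
scene [311.8 212.6] 17 [619.4 193.7   8. ]
scene [324.9 215.1] 17 [623.4 235.5   8. ]
scene [265.  215.8] 10 [648.7  46.8   8. ]
scene [310.  219.2] 17 [643.7 189.    8. ]
scene [323.2 222.4] 15 [650.2 230.7   8. ]
top [226.8 194.5] 119 [618.1 105.2   8. ]
top [200.8 192.8] 9 [621.8 194.    8. ]
top [251.8 203.6] 110 [589.2  19.2   8. ]
top [382.9 212.9] 95 [ 568.9 -425.4    8. ]
(342, 798, 3)
```

View pics/c6.png

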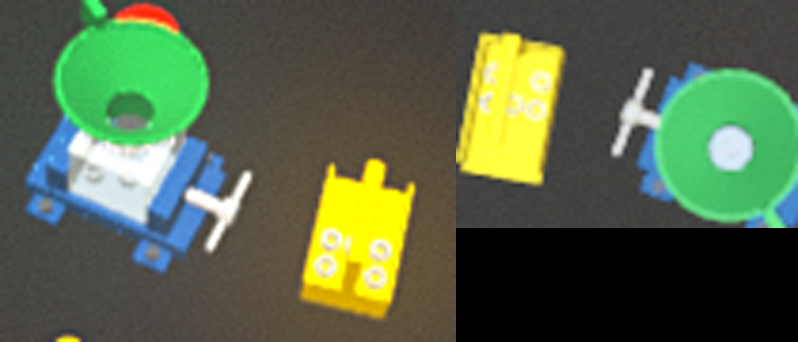

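```bash
cat > sf.py <<'E'
from h import *
def yel(n,im):
    hsv=cv2.cvtColor(im,cv2.COLOR_RGB2HSV); g=((hsv[...,0]>18)&(hsv[...,0]<36)&(hsv[...,1]>120)&(hsv[...,2]>60)).astype(np.uint8)
    g=cv2.morphologyEx(g,cv2.MORPH_CLOSE,np.ones((5,5),np.uint8))
    k,l,st,c=cv2.connectedComponentsWithStats(g); return l==1+np.argmax(st[1:,4])
def sil(n,x,y,th):
    S=4;M=np.zeros((384*S,512*S),np.uint8); cx,sx=np.cos(th),np.sin(th)
    for a0,a1,b,z0,z1 in((-60,60,35,0,33),(-34,60,7,71,85)):
        P=np.array([[x+a*cx-q*sx,y+a*sx+q*cx,z] for a in(a0,a1) for q in(-b,b) for z in(z0,z1)])
        cv2.fillConvexPoly(M,cv2.convexHull(np.round((proj(n,P)+.5)*S).astype(np.int32)),1)
    return M[S//2::S,S//2::S].astype(bool)
def fit(n,im,p0):
    m=yel(n,im); sc=lambda p:(lambda M:(M&m).sum()/(M|m).sum())(sil(n,*p))
    p=np.array(p0,float);b=sc(p)
    for step in(8,4,2,1,.5):
        for _ in range(15):
            q0=p.copy()
            for d in([1,0,0],[-1,0,0],[0,1,0],[0,-1,0],[0,0,.02],[0,0,-.02]):
                v=sc(p+step*np.array(d))
                if v>b: b,p=v,p+step*np.array(d)
            if (p==q0).all(): break
    return p[:2].round(1),np.degrees(p[2]).round(1),b.round(3)
E
python3 - <<'E'
from sf import *
for n in('top','scene'): 
    im=np.load(f'/tmp/{n}.npz')['im']
    for t in(-.14,3.0): print(n,fit(n,im,(617,214,t)))
E
```

```text
top (array([619., 216.]), np.float64(-8.0), np.float64(0.945))
top (array([619. , 215.5]), np.float64(169.6), np.float64(0.934))
scene (array([617., 214.]), np.float64(-8.0), np.float64(0.0))
scene (array([617., 214.]), np.float64(171.9), np.float64(0.0))
```

```bash
python3 -m pendant '[{"gripper":130,"dx":14,"dy":15.6,"dz":0,"yaw":0.145},{"gripper":130,"dx":14,"dy":15.6,"dz":0,"yaw":0.145},{"gripper":130,"dx":14,"dy":15.6,"dz":0,"yaw":0.145},{"gripper":130,"dx":14,"dy":15.6,"dz":0,"yaw":0.145},{"gripper":130,"dx":14,"dy":15.6,"dz":0,"yaw":0.145},{"gripper":130,"dx":14,"dy":15.6,"dz":0,"yaw":0.145},{"gripper":130,"dx":14,"dy":15.6,"dz":0,"yaw":0.145},{"gripper":130,"dx":14,"dy":15.6,"dz":0,"yaw":0.145},{"gripper":130,"dx":14,"dy":15.6,"dz":0,"yaw":0.145}]'
python3 -m pendant '[{"gripper":130,"dx":14,"dy":15.6,"dz":0,"yaw":0.145},{"gripper":130,"dx":14,"dy":15.6,"dz":0,"yaw":0.145},{"gripper":130,"dx":14,"dy":15.6,"dz":0,"yaw":0.145},{"gripper":130,"dx":14,"dy":15.6,"dz":0,"yaw":0.145},{"gripper":130,"dx":14,"dy":15.6,"dz":-10,"yaw":0.145},{"gripper":130,"dx":14,"dy":15.6,"dz":-20,"yaw":0.145},{"gripper":130,"dx":14,"dy":15.6,"dz":-35,"yaw":0.145},{"gripper":130,"dx":14,"dy":15.6,"dz":-35,"yaw":0.145},{"gripper":130,"dx":0,"dy":0,"dz":-20,"yaw":0},{"gripper":130,"dx":0,"dy":0,"dz":0,"yaw":0}]'
sed -i 's/return l==1+np.argmax(st\[1:,4\])/i=min((i for i in range(1,k) if st[i,4]>60),key=lambda i:np.linalg.norm(c[i]-proj(n,[617,214,30]))); return l==i/' sf.py
python3 - <<'E'
from sf import *
s=manip.get_state(); print(s['tcp_pos'],s['qpos'],np.degrees(np.arctan2(s['tcp_rot'][1][1],s['tcp_rot'][0][1])))
im=np.load('/tmp/scene.npz')['im'];print('old',fit('scene',im,(617,214,-.14)))
look('scene'); im=np.load('/tmp/scene.npz')['im'];print('new',fit('scene',im,(617,214,-.14)))
E
```

```text
time_s: 42.2
tcp_pos: [555.9, 85.7, 261.9]
tcp_rot: [[-0.28, 0.96, 0.001], [0.96, 0.28, 0.0], [-0.0, 0.001, -1.0]]
ft_force: [0.4, -1.0, 0.5]
grip_width: 42.6
finger_force: 0.0
time_s: 43.2
tcp_pos: [665.4, 209.7, 137.5]
tcp_rot: [[-0.991, 0.133, -0.005], [0.133, 0.991, -0.002], [0.005, -0.003, -1.0]]
ft_force: [-0.4, -0.6, 0.4]
grip_width: 42.6
finger_force: 0.0
[665.36549563 209.68573306 137.47706516] [-30.54552734  31.59824194  13.64835277  77.57435785  -7.45511161
  72.02373047  65.8701537 ] 82.3781050761536
old (array([621., 214.]), np.float64(-6.9), np.float64(0.893))
new (array([620., 217.]), np.float64(-10.3), np.float64(0.792))
```

```bash
python3 -m pendant '[{"gripper":150,"dx":2.5,"dy":-1,"dz":-25,"yaw":0},{"gripper":150,"dx":0,"dy":0,"dz":-25,"yaw":0},{"gripper":150,"dx":0,"dy":0,"dz":-20,"yaw":0},{"gripper":150,"dx":0,"dy":0,"dz":-7,"yaw":0},{"gripper":150,"dx":0,"dy":0,"dz":0,"yaw":0},{"gripper":200,"dx":0,"dy":0,"dz":0,"yaw":0},{"gripper":255,"dx":0,"dy":0,"dz":0,"yaw":0},{"gripper":255,"dx":0,"dy":0,"dz":0,"yaw":0},{"gripper":255,"dx":0,"dy":0,"dz":0,"yaw":0},{"gripper":255,"dx":0,"dy":0,"dz":0,"yaw":0}]' 15
python3 -m pendant '[{"gripper":255,"dx":0,"dy":0,"dz":0,"yaw":0},{"gripper":255,"dx":0,"dy":0,"dz":0,"yaw":0},{"gripper":255,"dx":0,"dy":0,"dz":4,"yaw":0},{"gripper":255,"dx":0,"dy":0,"dz":4,"yaw":0},{"gripper":255,"dx":0,"dy":0,"dz":0,"yaw":0}]' 60
python3 - <<'E'
from sf import *
look('scene','s7',(260,140,400,245),5.6)
E
```

```text
time_s: 44.25
tcp_pos: [669.4, 208.6, 65.3]
tcp_rot: [[-0.991, 0.133, 0.001], [0.133, 0.991, 0.001], [-0.001, 0.001, -1.0]]
ft_force: [-1.6, -0.8, 5.3]
grip_width: 14.0
finger_force: 15.0
time_s: 44.75
tcp_pos: [669.2, 208.5, 72.9]
tcp_rot: [[-0.991, 0.133, 0.0], [0.133, 0.991, 0.0], [-0.0, 0.0, -1.0]]
ft_force: [-0.5, 0.0, -2.1]
grip_width: 13.4
finger_force: 60.0
```

View pics/s7.png

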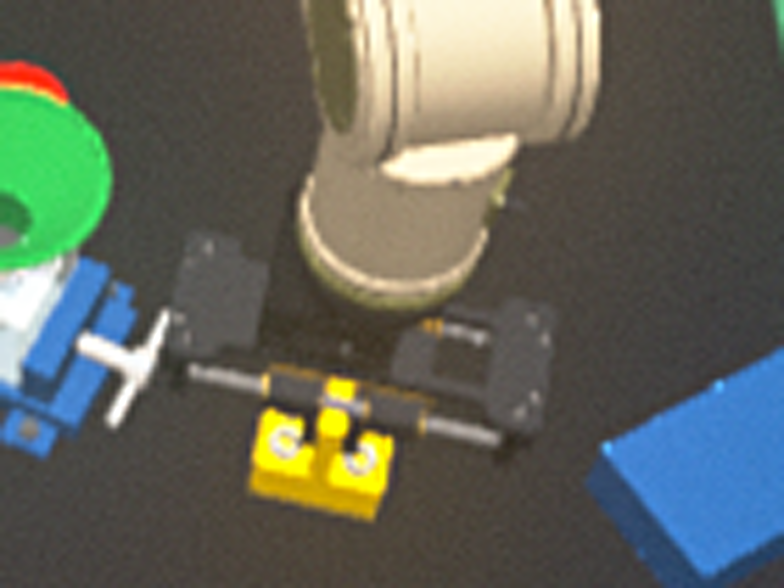

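```bash
cat > tf.py <<'E'
from sf import *
S=4
def model(n,P,yaw,th,gx=50):
    M=np.zeros((384*S,512*S),np.uint8)
    # local (x fwd, z) relative to pivot; mouth (-x) dips by th
    R=cv2.Rodrigues(np.array([0,0,yaw]))[0]@cv2.Rodrigues(np.array([0.,-th,0]))[0]
    for a0,a1,b,z0,z1 in((-60,60,35,0,33),(-34,60,7,71,85),(50,60,7,0,85)):
        Q=np.array([[a-gx,q,z-78] for a in(a0,a1) for q in(-b,b) for z in(z0,z1)])@R.T+P
        cv2.fillConvexPoly(M,cv2.convexHull(np.round((proj(n,Q)+.5)*S).astype(np.int32)),1)
    return M[S//2::S,S//2::S].astype(bool)
def tilt(yaw=None,gx=50):
    s=manip.get_state(); P=np.array(s['tcp_pos'])+[0,0,12.7]; R=np.array(s['tcp_rot'])
    if yaw is None: yaw=np.arctan2(-R[0][1],R[1][1])
    for n in('scene','top'):
        im,_=look(n); hsv=cv2.cvtColor(im,cv2.COLOR_RGB2HSV)
        m=(hsv[...,0]>18)&(hsv[...,0]<36)&(hsv[...,1]>120)&(hsv[...,2]>60)
        u,v=proj(n,P-[0,0,40]); near=np.zeros(m.shape,bool); near[max(0,int(v)-75):int(v)+75,max(0,int(u)-75):int(u)+75]=1; m&=near
        r=[]
        for t in range(-40,91,2):
            M=model(n,P,yaw,np.radians(t),gx); r.append((round((M&m).sum()/(M|m).sum(),3),t))
        print(n,'yaw',np.degrees(yaw).round(1),'yel',m.sum(),sorted(r)[::-1][:4])
    print('tcp',s['tcp_pos'].round(1),'q',s['qpos'].round(0),'ft',s['ft_force'].round(1),'trq',s['wrist_torque'].round(3))
E
python3 -c "from tf import *; tilt()"
python3 -m pendant '[{"gripper":255,"dx":0,"dy":0,"dz":10,"yaw":0},{"gripper":255,"dx":0,"dy":0,"dz":15,"yaw":0},{"gripper":255,"dx":0,"dy":0,"dz":15,"yaw":0},{"gripper":255,"dx":0,"dy":0,"dz":0,"yaw":0},{"gripper":255,"dx":0,"dy":0,"dz":0,"yaw":0}]'
python3 -c "from tf import *; tilt()"
```

```text
scene yaw -7.7 yel 434 [(np.float64(0.43), 38), (np.float64(0.424), 36), (np.float64(0.422), 34), (np.float64(0.416), 32)]
top yaw -7.7 yel 168 [(np.float64(0.141), 8), (np.float64(0.138), 10), (np.float64(0.138), 6), (np.float64(0.137), 4)]
tcp [669.1 208.4  72.6] q [-30.  35.  13.  81.  -8.  65.  67.] ft [-0.7  0.1 -1.7] trq [ 0.05  -0.061  0.024]
time_s: 45.4
tcp_pos: [669.4, 208.6, 113.3]
tcp_rot: [[-0.991, 0.133, 0.001], [0.133, 0.991, 0.001], [-0.001, 0.001, -1.0]]
ft_force: [-0.4, 0.2, -2.1]
grip_width: 13.1
finger_force: 60.0
scene yaw -7.7 yel 442 [(np.float64(0.457), 36), (np.float64(0.455), 38), (np.float64(0.45), 34), (np.float64(0.441), 32)]
top yaw -7.7 yel 177 [(np.float64(0.144), 6), (np.float64(0.14), 8), (np.float64(0.137), 10), (np.float64(0.137), 2)]
tcp [669.4 208.6 113.3] q [-30.  33.  13.  79.  -8.  69.  66.] ft [-0.4  0.2 -2.1] trq [ 0.022 -0.086  0.049]
```

```bash
python3 -m pendant '[{"gripper":255,"dx":0,"dy":0,"dz":10,"yaw":0},{"gripper":255,"dx":0,"dy":0,"dz":20,"yaw":0},{"gripper":255,"dx":0,"dy":0,"dz":25,"yaw":0},{"gripper":255,"dx":0,"dy":0,"dz":25,"yaw":0},{"gripper":255,"dx":0,"dy":0,"dz":25,"yaw":0},{"gripper":255,"dx":0,"dy":0,"dz":25,"yaw":0},{"gripper":255,"dx":0,"dy":0,"dz":20,"yaw":0},{"gripper":255,"dx":0,"dy":0,"dz":10,"yaw":0},{"gripper":255,"dx":0,"dy":0,"dz":5,"yaw":0},{"gripper":255,"dx":-1,"dy":-7,"dz":0,"yaw":0},{"gripper":255,"dx":-2,"dy":-14,"dz":0,"yaw":0},{"gripper":255,"dx":-3,"dy":-20,"dz":0,"yaw":0}]'
python3 -m pendant '[{"gripper":255,"dx":-3,"dy":-20,"dz":0,"yaw":0},{"gripper":255,"dx":-3,"dy":-20,"dz":0,"yaw":0},{"gripper":255,"dx":-3,"dy":-20,"dz":0,"yaw":0},{"gripper":255,"dx":-3,"dy":-20,"dz":0,"yaw":0},{"gripper":255,"dx":-3,"dy":-20,"dz":0,"yaw":0},{"gripper":255,"dx":-3,"dy":-20,"dz":0,"yaw":0},{"gripper":255,"dx":-3,"dy":-18,"dz":0,"yaw":0},{"gripper":255,"dx":-1.5,"dy":-12,"dz":0,"yaw":0},{"gripper":255,"dx":-1,"dy":-6,"dz":0,"yaw":0},{"gripper":255,"dx":0,"dy":0,"dz":0,"yaw":0},{"gripper":255,"dx":0,"dy":0,"dz":0,"yaw":0}]'
python3 - <<'E'
s=open('tf.py').read()
s=s.replace("im,_=look(n)","im,d=look(n)").replace("r=[]\n","r=[]; vv,uu=np.mgrid[:384,:512]; Z=world(n,uu,vv,d.astype(float))[...,2]; ok=~((Z>P[2]+18)|(d==0)); ok=cv2.erode(ok.astype(np.uint8),np.ones((3,3)))>0; m&=ok\n").replace("M=model(n,P,yaw,np.radians(t),gx);","M=model(n,P,yaw,np.radians(t),gx)&ok;")
open('tf.py','w').write(s)
from tf import *; tilt()
E
```

```text
time_s: 46.7
tcp_pos: [662.3, 166.5, 276.0]
tcp_rot: [[-0.991, 0.133, -0.002], [0.133, 0.991, -0.001], [0.002, -0.001, -1.0]]
ft_force: [-0.3, -0.2, -2.3]
grip_width: 13.7
finger_force: 60.0
time_s: 47.8
tcp_pos: [639.6, 12.5, 277.3]
tcp_rot: [[-0.991, 0.132, -0.0], [0.132, 0.991, 0.001], [0.0, 0.001, -1.0]]
ft_force: [-0.5, 0.6, -2.7]
grip_width: 13.4
finger_force: 60.0
scene yaw -7.6 yel 473 [(np.float64(0.712), 0), (np.float64(0.693), -2), (np.float64(0.69), 2), (np.float64(0.665), 4)]
top yaw -7.6 yel 14 [(np.float64(0.0), 90), (np.float64(0.0), 88), (np.float64(0.0), 86), (np.float64(0.0), 84)]
tcp [639.6  12.5 277.3] q [-19.  20.  19.  77.  -6.  84.  82.] ft [-0.5  0.6 -2.7] trq [ 0.036 -0.019  0.024]
```

```bash
python3 -m pendant '[{"gripper":255,"dx":0,"dy":0,"dz":0,"yaw":0},{"gripper":255,"dx":0,"dy":0,"dz":0,"yaw":0},{"gripper":255,"dx":0,"dy":0,"dz":0,"yaw":0}]' 20; python3 -c "from tf import *; tilt()" | grep scene
python3 -m pendant '[{"gripper":255,"dx":0,"dy":0,"dz":0,"yaw":0},{"gripper":255,"dx":0,"dy":0,"dz":0,"yaw":0},{"gripper":255,"dx":0,"dy":0,"dz":0,"yaw":0}]' 10; python3 -c "from tf import *; tilt()"| grep scene
python3 -m pendant '[{"gripper":255,"dx":0,"dy":0,"dz":0,"yaw":0},{"gripper":255,"dx":0,"dy":0,"dz":0,"yaw":0},{"gripper":255,"dx":0,"dy":0,"dz":0,"yaw":0}]' 6; python3 -c "from tf import *; tilt()"
```

```text
time_s: 48.2
tcp_pos: [639.5, 11.7, 277.4]
tcp_rot: [[-0.991, 0.133, -0.0], [0.133, 0.991, 0.0], [0.0, 0.0, -1.0]]
ft_force: [-0.5, 0.1, -3.0]
grip_width: 14.0
finger_force: 20.0
scene yaw -7.6 yel 452 [(np.float64(0.719), 0), (np.float64(0.712), 2), (np.float64(0.711), -2), (np.float64(0.683), 4)]
time_s: 48.6
tcp_pos: [639.5, 11.4, 277.4]
tcp_rot: [[-0.991, 0.133, -0.0], [0.133, 0.991, 0.0], [0.0, 0.0, -1.0]]
ft_force: [0.9, -0.5, -1.5]
grip_width: 13.7
finger_force: 10.0
scene yaw -7.7 yel 469 [(np.float64(0.713), 0), (np.float64(0.701), -2), (np.float64(0.694), 2), (np.float64(0.672), -4)]
time_s: 49.0
tcp_pos: [639.5, 11.5, 277.5]
tcp_rot: [[-0.991, 0.133, -0.0], [0.133, 0.991, 0.0], [0.0, 0.0, -1.0]]
ft_force: [-0.6, 0.1, -1.8]
grip_width: 14.0
finger_force: 6.0
scene yaw -7.7 yel 472 [(np.float64(0.709), 2), (np.float64(0.688), 0), (np.float64(0.687), 4), (np.float64(0.667), 6)]
top yaw -7.7 yel 14 [(np.float64(0.0), 90), (np.float64(0.0), 88), (np.float64(0.0), 86), (np.float64(0.0), 84)]
tcp [639.5  11.5 277.5] q [-19.  20.  19.  77.  -6.  84.  82.] ft [-0.6  0.1 -1.8] trq [-0.031 -0.017 -0.001]
```

Starting to move at 6 N; step down to 4 N.

```bash
python3 -m pendant '[{"gripper":255,"dx":0,"dy":0,"dz":0,"yaw":0},{"gripper":255,"dx":0,"dy":0,"dz":0,"yaw":0},{"gripper":255,"dx":0,"dy":0,"dz":0,"yaw":0}]' 4.5; python3 -c "from tf import *; tilt()" | grep scene
python3 -m pendant '[{"gripper":255,"dx":0,"dy":0,"dz":0,"yaw":0},{"gripper":255,"dx":0,"dy":0,"dz":0,"yaw":0},{"gripper":255,"dx":0,"dy":0,"dz":0,"yaw":0}]' 3.5; python3 -c "from tf import *; tilt()"| grep -v top
```

```text
time_s: 49.4
tcp_pos: [639.5, 11.4, 277.4]
tcp_rot: [[-0.991, 0.133, 0.0], [0.133, 0.991, 0.0], [-0.0, 0.0, -1.0]]
ft_force: [0.0, -0.3, -1.1]
grip_width: 13.7
finger_force: 4.5
scene yaw -7.7 yel 601 [(np.float64(0.749), 18), (np.float64(0.735), 20), (np.float64(0.729), 16), (np.float64(0.723), 22)]
time_s: 49.8
tcp_pos: [639.5, 11.5, 277.5]
tcp_rot: [[-0.991, 0.133, -0.0], [0.133, 0.991, 0.0], [0.0, 0.0, -1.0]]
ft_force: [-0.8, 1.0, -1.4]
grip_width: 13.9
finger_force: 3.5
scene yaw -7.7 yel 601 [(np.float64(0.744), 18), (np.float64(0.739), 20), (np.float64(0.727), 22), (np.float64(0.725), 16)]
tcp [639.5  11.5 277.5] q [-19.  20.  19.  77.  -6.  84.  82.] ft [-0.8  1.  -1.4] trq [ 0.081 -0.037  0.006]
```

```bash
python3 -m pendant '[{"gripper":255,"dx":0,"dy":0,"dz":0,"yaw":0},{"gripper":255,"dx":6,"dy":-0.8,"dz":0,"yaw":0},{"gripper":255,"dx":6,"dy":-0.8,"dz":0,"yaw":0},{"gripper":255,"dx":0,"dy":0,"dz":0,"yaw":0}]' 20
python3 -m pendant '[{"gripper":255,"dx":0,"dy":0,"dz":0,"yaw":0},{"gripper":255,"dx":0,"dy":0,"dz":0,"yaw":0},{"gripper":255,"dx":0,"dy":0,"dz":0,"yaw":0},{"gripper":255,"dx":0,"dy":0,"dz":0,"yaw":0},{"gripper":255,"dx":0,"dy":0,"dz":0,"yaw":0}]' 3; python3 -c "from tf import *; tilt(); look('scene','s8',(190,60,350,240),3.3)"| grep -v top
```

```text
time_s: 50.3
tcp_pos: [652.2, 9.7, 277.1]
tcp_rot: [[-0.991, 0.134, -0.0], [0.134, 0.991, -0.0], [0.0, -0.0, -1.0]]
ft_force: [-0.1, -0.4, -2.5]
grip_width: 13.9
finger_force: 20.0
time_s: 50.8
tcp_pos: [651.5, 9.9, 277.5]
tcp_rot: [[-0.991, 0.133, 0.0], [0.133, 0.991, 0.0], [-0.0, 0.0, -1.0]]
ft_force: [-0.1, -0.4, -2.2]
grip_width: 14.1
finger_force: 3.0
scene yaw -7.7 yel 644 [(np.float64(0.72), 20), (np.float64(0.708), 18), (np.float64(0.703), 22), (np.float64(0.695), 24)]
tcp [651.5   9.9 277.5] q [-18.  22.  19.  75.  -7.  84.  82.] ft [-0.1 -0.4 -2.2] trq [ 0.012 -0.05   0.018]tf.py:20: RuntimeWarning: invalid value encountered in scalar divide
  M=model(n,P,yaw,np.radians(t),gx)&ok; r.append((round((M&m).sum()/(M|m).sum(),3),t))
```

View pics/s8.png

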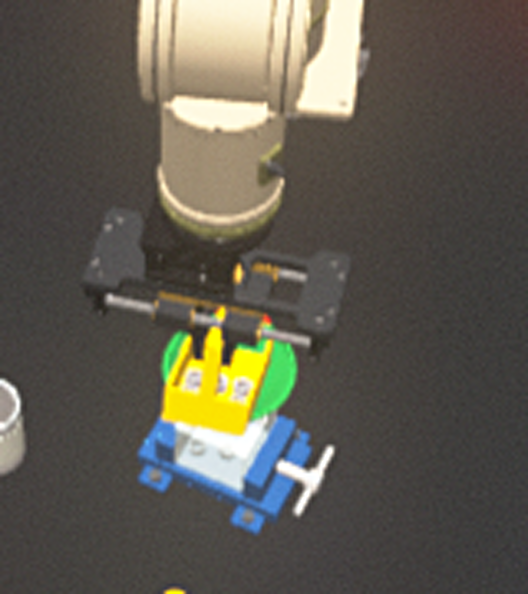

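```bash
python3 -m pendant '[{"gripper":255,"dx":0,"dy":0,"dz":0,"yaw":0},{"gripper":255,"dx":0,"dy":0,"dz":0,"yaw":0},{"gripper":255,"dx":10,"dy":-1,"dz":0,"yaw":0},{"gripper":255,"dx":-10,"dy":1,"dz":0,"yaw":0},{"gripper":255,"dx":10,"dy":-1,"dz":0,"yaw":0},{"gripper":255,"dx":-10,"dy":1,"dz":0,"yaw":0},{"gripper":255,"dx":10,"dy":-1,"dz":0,"yaw":0},{"gripper":255,"dx":-10,"dy":1,"dz":0,"yaw":0},{"gripper":255,"dx":10,"dy":-1,"dz":0,"yaw":0},{"gripper":255,"dx":-10,"dy":1,"dz":0,"yaw":0},{"gripper":255,"dx":0,"dy":0,"dz":0,"yaw":0}]' 40
cat > nz.py <<'E'
from h import *
# count whitish low-sat pixels near scoop & tilt
def show():
    im=np.load('/tmp/scene.npz')['im']; hsv=cv2.cvtColor(im,cv2.COLOR_RGB2HSV)
    m=((hsv[...,2]>120)&(hsv[...,1]<90)).astype(np.uint8); m[:140]=0;m[240:]=0;m[:,:225]=0;m[:,310:]=0
    k,l,st,c=cv2.connectedComponentsWithStats(m); print([(c[i].round(0).tolist(),int(st[i,4])) for i in range(1,k) if st[i,4]>4])
E
python3 -c "
from nz import *; show()
from tf import *; tilt(); show()" 2>/dev/null| grep -v top
python3 -m pendant '[{"gripper":255,"dx":0,"dy":0,"dz":0,"yaw":0},{"gripper":255,"dx":0,"dy":0,"dz":0,"yaw":0},{"gripper":255,"dx":0,"dy":0,"dz":0,"yaw":0},{"gripper":255,"dx":0,"dy":0,"dz":0,"yaw":0}]' 3; python3 -c "
from tf import *; tilt()
from nz import *; show()" 2>/dev/null| grep -v top
```

```text
time_s: 52.05
tcp_pos: [651.1, 9.9, 277.6]
tcp_rot: [[-0.991, 0.133, -0.0], [0.133, 0.991, 0.0], [0.0, 0.0, -1.0]]
ft_force: [0.1, 0.3, -0.6]
grip_width: 13.8
finger_force: 40.0
[([278.0, 143.0], 20), ([231.0, 152.0], 32), ([253.0, 156.0], 23), ([276.0, 162.0], 44), ([248.0, 175.0], 30), ([257.0, 176.0], 12), ([263.0, 177.0], 31), ([257.0, 196.0], 415), ([282.0, 204.0], 128), ([236.0, 203.0], 10), ([265.0, 216.0], 10)]
scene yaw -7.7 yel 696 [(np.float64(0.819), 20), (np.float64(0.801), 22), (np.float64(0.796), 18), (np.float64(0.787), 24)]
tcp [651.1   9.9 277.6] q [-18.  22.  19.  75.  -7.  84.  82.] ft [ 0.1  0.3 -0.6] trq [-0.038 -0.065 -0.019]
[([278.0, 143.0], 21), ([231.0, 152.0], 32), ([253.0, 156.0], 23), ([276.0, 161.0], 46), ([266.0, 169.0], 23), ([257.0, 196.0], 418), ([280.0, 190.0], 5), ([282.0, 204.0], 129), ([236.0, 203.0], 11), ([265.0, 216.0], 11)]
time_s: 52.55
tcp_pos: [651.6, 9.8, 277.4]
tcp_rot: [[-0.991, 0.133, -0.0], [0.133, 0.991, 0.0], [0.0, 0.0, -1.0]]
ft_force: [0.0, -0.4, -1.0]
grip_width: 14.0
finger_force: 3.0
scene yaw -7.7 yel 677 [(np.float64(0.75), 24), (np.float64(0.743), 26), (np.float64(0.737), 28), (np.float64(0.737), 22)]
tcp [651.6   9.8 277.4] q [-18.  22.  19.  75.  -7.  84.  82.] ft [ 0.  -0.4 -1. ] trq [ 0.017 -0.045 -0.02 ]
[([278.0, 143.0], 20), ([231.0, 152.0], 32), ([252.0, 156.0], 22), ([276.0, 162.0], 42), ([250.0, 170.0], 7), ([265.0, 172.0], 23), ([257.0, 196.0], 391), ([282.0, 204.0], 130), ([237.0, 203.0], 11), ([265.0, 216.0], 10)]
```

```bash
python3 -m pendant '[{"gripper":255,"dx":0,"dy":0,"dz":0,"yaw":0},{"gripper":255,"dx":0,"dy":0,"dz":0,"yaw":0},{"gripper":255,"dx":10,"dy":-1,"dz":0,"yaw":0},{"gripper":255,"dx":-10,"dy":1,"dz":0,"yaw":0},{"gripper":255,"dx":10,"dy":-1,"dz":0,"yaw":0},{"gripper":255,"dx":-10,"dy":1,"dz":0,"yaw":0},{"gripper":255,"dx":10,"dy":-1,"dz":0,"yaw":0},{"gripper":255,"dx":-10,"dy":1,"dz":0,"yaw":0},{"gripper":255,"dx":10,"dy":-1,"dz":0,"yaw":0},{"gripper":255,"dx":-10,"dy":1,"dz":0,"yaw":0},{"gripper":255,"dx":10,"dy":-1,"dz":0,"yaw":0},{"gripper":255,"dx":-10,"dy":1,"dz":0,"yaw":0}]' 40
python3 -c "
from tf import *; tilt()
from nz import *; show()" 2>/dev/null| grep -v top
python3 -m pendant '[{"gripper":255,"dx":10,"dy":-1,"dz":0,"yaw":0},{"gripper":255,"dx":-10,"dy":1,"dz":0,"yaw":0},{"gripper":255,"dx":10,"dy":-1,"dz":0,"yaw":0},{"gripper":255,"dx":-10,"dy":1,"dz":0,"yaw":0},{"gripper":255,"dx":10,"dy":-1,"dz":0,"yaw":0},{"gripper":255,"dx":-10,"dy":1,"dz":0,"yaw":0},{"gripper":255,"dx":10,"dy":-1,"dz":0,"yaw":0},{"gripper":255,"dx":-10,"dy":1,"dz":0,"yaw":0},{"gripper":255,"dx":0,"dy":0,"dz":0,"yaw":0},{"gripper":255,"dx":0,"dy":0,"dz":0,"yaw":0}]' 40
python3 -c "
from tf import *; tilt()
from nz import *; show()
f=[]
for i in range(3): f.append(manip.get_state()['ft_force'][2])
print(f)" 2>/dev/null| grep -v top
```

```text
time_s: 53.85
tcp_pos: [652.3, 9.7, 276.9]
tcp_rot: [[-0.991, 0.134, -0.0], [0.134, 0.991, -0.0], [0.0, -0.0, -1.0]]
ft_force: [-0.1, -1.8, -1.7]
grip_width: 13.7
finger_force: 40.0
scene yaw -7.7 yel 727 [(np.float64(0.783), 24), (np.float64(0.781), 26), (np.float64(0.773), 22), (np.float64(0.771), 28)]
tcp [652.3   9.7 276.9] q [-19.  22.  19.  75.  -7.  84.  82.] ft [-0.1 -1.8 -1.7] trq [ 0.031  0.104 -0.053]
[([278.0, 143.0], 20), ([231.0, 152.0], 33), ([252.0, 157.0], 22), ([276.0, 162.0], 44), ([257.0, 196.0], 383), ([280.0, 190.0], 5), ([282.0, 204.0], 130), ([236.0, 203.0], 10), ([265.0, 216.0], 11)]
time_s: 54.95
tcp_pos: [651.7, 9.9, 277.7]
tcp_rot: [[-0.991, 0.133, 0.0], [0.133, 0.991, 0.0], [-0.0, 0.0, -1.0]]
ft_force: [-0.1, 0.5, -1.6]
grip_width: 13.8
finger_force: 40.0
scene yaw -7.7 yel 708 [(np.float64(0.795), 24), (np.float64(0.781), 26), (np.float64(0.778), 22), (np.float64(0.775), 28)]
tcp [651.7   9.9 277.7] q [-19.  22.  19.  75.  -7.  84.  82.] ft [-0.1  0.5 -1.6] trq [ 0.031 -0.019 -0.013]
[([278.0, 143.0], 21), ([231.0, 152.0], 34), ([253.0, 156.0], 25), ([276.0, 162.0], 43), ([257.0, 196.0], 393), ([282.0, 204.0], 128), ([236.0, 203.0], 10), ([265.0, 216.0], 11)]
[np.float64(-1.3648132807626514), np.float64(-1.3648132807626514), np.float64(-1.3648132807626514)]
```

```bash
python3 -m pendant '[{"gripper":255,"dx":0,"dy":0,"dz":0,"yaw":0},{"gripper":255,"dx":0,"dy":0,"dz":0,"yaw":0},{"gripper":255,"dx":0,"dy":0,"dz":0,"yaw":0},{"gripper":255,"dx":0,"dy":0,"dz":0,"yaw":0}]' 3
python3 -m pendant '[{"gripper":255,"dx":0,"dy":0,"dz":0,"yaw":0},{"gripper":255,"dx":0,"dy":0,"dz":0,"yaw":0},{"gripper":255,"dx":15,"dy":-2,"dz":0,"yaw":0},{"gripper":255,"dx":-15,"dy":2,"dz":0,"yaw":0},{"gripper":255,"dx":15,"dy":-2,"dz":0,"yaw":0},{"gripper":255,"dx":-15,"dy":2,"dz":0,"yaw":0},{"gripper":255,"dx":15,"dy":-2,"dz":0,"yaw":0},{"gripper":255,"dx":-15,"dy":2,"dz":0,"yaw":0},{"gripper":255,"dx":15,"dy":-2,"dz":0,"yaw":0},{"gripper":255,"dx":-15,"dy":2,"dz":0,"yaw":0},{"gripper":255,"dx":0,"dy":0,"dz":0,"yaw":0},{"gripper":255,"dx":0,"dy":0,"dz":0,"yaw":0}]' 50
python3 -c "
from tf import *; tilt()
from nz import *; show()" 2>/dev/null| grep -v top
python3 -m pendant '[{"gripper":255,"dx":1,"dy":7,"dz":0,"yaw":0},{"gripper":255,"dx":1,"dy":14,"dz":0,"yaw":0},{"gripper":255,"dx":2,"dy":22,"dz":0,"yaw":0},{"gripper":255,"dx":2,"dy":25,"dz":0,"yaw":0},{"gripper":255,"dx":2,"dy":25,"dz":0,"yaw":0},{"gripper":255,"dx":2,"dy":25,"dz":0,"yaw":0},{"gripper":255,"dx":2,"dy":25,"dz":0,"yaw":0},{"gripper":255,"dx":2,"dy":25,"dz":0,"yaw":0},{"gripper":255,"dx":2,"dy":18,"dz":0,"yaw":0},{"gripper":255,"dx":1,"dy":9,"dz":0,"yaw":0},{"gripper":255,"dx":0,"dy":4,"dz":0,"yaw":0},{"gripper":255,"dx":0,"dy":0,"dz":0,"yaw":0}]' 50
python3 -c "
from tf import *; tilt()
from nz import *; show()
from nuts import *; nuts('scene')" 2>/dev/null| grep -v top
```

```text
time_s: 55.45
tcp_pos: [651.6, 9.9, 277.4]
tcp_rot: [[-0.991, 0.133, -0.0], [0.133, 0.991, 0.0], [0.0, 0.0, -1.0]]
ft_force: [0.3, 1.2, -1.5]
grip_width: 14.0
finger_force: 3.0
time_s: 56.65
tcp_pos: [651.7, 9.9, 277.8]
tcp_rot: [[-0.991, 0.133, 0.001], [0.133, 0.991, 0.0], [-0.001, 0.0, -1.0]]
ft_force: [0.1, -0.1, -1.5]
grip_width: 13.7
finger_force: 50.0
scene yaw -7.7 yel 691 [(np.float64(0.784), 24), (np.float64(0.773), 26), (np.float64(0.766), 22), (np.float64(0.764), 28)]
tcp [651.7   9.9 277.8] q [-19.  22.  19.  75.  -7.  84.  82.] ft [ 0.1 -0.1 -1.5] trq [-0.029 -0.016 -0.022]
[([278.0, 143.0], 20), ([231.0, 152.0], 31), ([253.0, 157.0], 23), ([276.0, 162.0], 44), ([257.0, 196.0], 388), ([282.0, 204.0], 129), ([237.0, 204.0], 12), ([265.0, 216.0], 11)]
time_s: 57.95
tcp_pos: [668.6, 208.6, 277.4]
tcp_rot: [[-0.991, 0.134, -0.0], [0.134, 0.991, -0.0], [0.0, -0.0, -1.0]]
ft_force: [0.1, -0.1, -1.6]
grip_width: 13.7
finger_force: 50.0
scene yaw -7.7 yel 734 [(np.float64(0.868), 38), (np.float64(0.862), 30), (np.float64(0.858), 32), (np.float64(0.856), 36)]
tcp [668.6 208.6 277.4] q [-31.  28.  15.  66.  -7.  87.  65.] ft [ 0.1 -0.1 -1.6] trq [-0.042 -0.007  0.002]
[([305.0, 165.0], 22), ([258.0, 182.0], 18), ([256.0, 195.0], 496), ([282.0, 204.0], 127), ([236.0, 203.0], 10), ([265.0, 216.0], 8)]
scene [338.  139.2] 12 [311.7 273.3   8. ]
scene [348.  141.2] 9 [316.2 308.5   8. ]
scene [358.5 156.6] 31 [379.4 344.4   8. ]
scene [309.  165.5] 54 [437.3 176.4   8. ]
scene [125.1 178.8] 85 [ 566.1 -427.     8. ]
scene [333.3 170.8] 24 [449.2 259.1   8. ]
scene [369.7 171.1] 9 [435.5 381.3   8. ]
scene [357.7 175.8] 54 [459.5 340.9   8. ]
scene [258.2 182.1] 18 [525.  12.   8.]
scene [265. 216.] 9 [649.5  46.9   8. ]
```

```bash
python3 - <<'E'
from h import *
a=np.load('/tmp/scene.npz')['im'][:,:,::-1]; b,_=look('top'); b=b[:,:,::-1]
p=cv2.resize(a[95:235,225:365],(588,588),interpolation=cv2.INTER_CUBIC)
o=np.zeros((588,798,3),np.uint8); o[:,:588]=p
u,v=proj('top',[585.7,18.3,130]).astype(int); o[:210,588:798]=cv2.resize(b[v-25:v+25,u-25:u+25],(210,210),interpolation=cv2.INTER_CUBIC)
u,v=proj('top',[600,200,250]).astype(int); o[220:430,588:798]=cv2.resize(b[v-30:v+30,u-30:u+30],(210,210),interpolation=cv2.INTER_CUBIC)
cv2.imwrite('pics/f.png',o)
E
```

```text
(no output)
```

View pics/f.png

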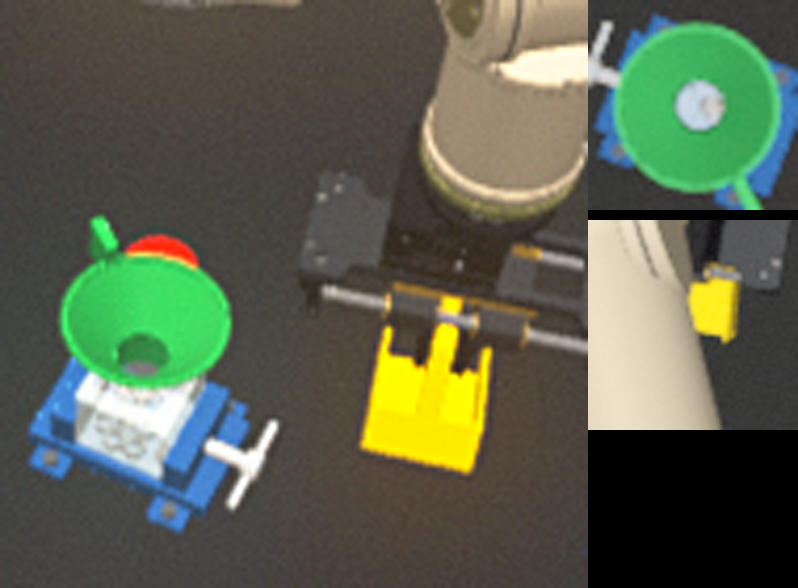

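```bash
python3 -m pendant '[{"gripper":255,"dx":0,"dy":0,"dz":-15,"yaw":0},{"gripper":255,"dx":0,"dy":0,"dz":-30,"yaw":0},{"gripper":255,"dx":0,"dy":0,"dz":-30,"yaw":0},{"gripper":255,"dx":0,"dy":0,"dz":-30,"yaw":0},{"gripper":255,"dx":0,"dy":0,"dz":-25,"yaw":0},{"gripper":255,"dx":0,"dy":0,"dz":-10,"yaw":0},{"gripper":255,"dx":0,"dy":0,"dz":0,"yaw":0},{"gripper":255,"dx":0,"dy":0,"dz":0,"yaw":0}]' 50
python3 -m pendant '[{"gripper":255,"dx":0,"dy":0,"dz":0,"yaw":0},{"gripper":255,"dx":0,"dy":0,"dz":-6,"yaw":0},{"gripper":255,"dx":0,"dy":0,"dz":-6,"yaw":0},{"gripper":255,"dx":0,"dy":0,"dz":-6,"yaw":0},{"gripper":255,"dx":0,"dy":0,"dz":-6,"yaw":0},{"gripper":255,"dx":0,"dy":0,"dz":-6,"yaw":0},{"gripper":255,"dx":0,"dy":0,"dz":-6,"yaw":0},{"gripper":255,"dx":0,"dy":0,"dz":0,"yaw":0}]' 3.5
python3 -c "
from tf import *; tilt()" 2>/dev/null
```

```text
time_s: 58.9
tcp_pos: [669.1, 208.7, 138.5]
tcp_rot: [[-0.991, 0.134, 0.001], [0.134, 0.991, 0.0], [-0.001, 0.001, -1.0]]
ft_force: [0.1, -0.7, -0.4]
grip_width: 13.4
finger_force: 50.0
time_s: 59.7
tcp_pos: [668.7, 208.6, 101.1]
tcp_rot: [[-0.991, 0.134, 0.0], [0.134, 0.991, -0.0], [-0.0, -0.0, -1.0]]
ft_force: [0.5, 0.5, -1.5]
grip_width: 13.8
finger_force: 3.5
scene yaw -7.7 yel 592 [(np.float64(0.879), 30), (np.float64(0.871), 32), (np.float64(0.868), 28), (np.float64(0.855), 34)]
top yaw -7.7 yel 127 [(np.float64(0.692), 30), (np.float64(0.685), 32), (np.float64(0.684), 28), (np.float64(0.657), 26)]
tcp [668.7 208.6 101.1] q [-30.  33.  14.  79.  -8.  68.  66.] ft [ 0.5  0.5 -1.5] trq [-0.021 -0.004  0.024]
```

```bash
python3 -m pendant '[{"gripper":255,"dx":0,"dy":0,"dz":-5,"yaw":0},{"gripper":255,"dx":0,"dy":0,"dz":-5,"yaw":0},{"gripper":255,"dx":0,"dy":0,"dz":-5,"yaw":0},{"gripper":255,"dx":0,"dy":0,"dz":0,"yaw":0}]' 3
python3 -c "
from tf import *; tilt()" 2>/dev/null
python3 -m pendant '[{"gripper":255,"dx":0,"dy":0,"dz":-5,"yaw":0},{"gripper":255,"dx":0,"dy":0,"dz":-5,"yaw":0},{"gripper":255,"dx":0,"dy":0,"dz":-5,"yaw":0},{"gripper":255,"dx":0,"dy":0,"dz":-4,"yaw":0},{"gripper":255,"dx":0,"dy":0,"dz":0,"yaw":0}]' 3
python3 -c "
from tf import *; tilt()" 2>/dev/null
```

```text
time_s: 60.2
tcp_pos: [667.5, 208.8, 85.0]
tcp_rot: [[-0.991, 0.133, -0.002], [0.133, 0.991, -0.0], [0.002, -0.001, -1.0]]
ft_force: [0.3, 0.1, -1.0]
grip_width: 14.0
finger_force: 3.0
scene yaw -7.7 yel 535 [(np.float64(0.885), 26), (np.float64(0.873), 28), (np.float64(0.867), 24), (np.float64(0.854), 22)]
top yaw -7.7 yel 118 [(np.float64(0.758), 26), (np.float64(0.746), 22), (np.float64(0.74), 24), (np.float64(0.729), 20)]
tcp [667.5 208.8  85. ] q [-30.  34.  14.  80.  -8.  67.  67.] ft [ 0.3  0.1 -1. ] trq [ 0.062 -0.028  0.031]
time_s: 60.8
tcp_pos: [667.9, 208.8, 66.4]
tcp_rot: [[-0.991, 0.133, -0.002], [0.133, 0.991, -0.0], [0.002, -0.001, -1.0]]
ft_force: [-0.1, -0.5, -1.1]
grip_width: 13.8
finger_force: 3.0
scene yaw -7.7 yel 427 [(np.float64(0.924), 12), (np.float64(0.904), 14), (np.float64(0.894), 10), (np.float64(0.882), 16)]
top yaw -7.7 yel 91 [(np.float64(0.968), 10), (np.float64(0.957), 8), (np.float64(0.947), 6), (np.float64(0.929), 12)]
tcp [667.9 208.8  66.4] q [-30.  35.  13.  81.  -8.  65.  67.] ft [-0.1 -0.5 -1.1] trq [-0.012 -0.039  0.017]
```

```bash
python3 -m pendant '[{"gripper":255,"dx":0,"dy":0,"dz":-4,"yaw":0},{"gripper":255,"dx":0,"dy":0,"dz":-4,"yaw":0},{"gripper":255,"dx":0,"dy":0,"dz":0,"yaw":0}]' 3
python3 -c "
from tf import *; tilt()" 2>/dev/null
python3 -m pendant '[{"gripper":255,"dx":0,"dy":0,"dz":-4,"yaw":0},{"gripper":255,"dx":0,"dy":0,"dz":-3,"yaw":0},{"gripper":255,"dx":0,"dy":0,"dz":0,"yaw":0}]' 3
python3 -c "
from tf import *; tilt()" 2>/dev/null
```

```text
time_s: 61.2
tcp_pos: [668.5, 208.9, 59.2]
tcp_rot: [[-0.991, 0.133, -0.0], [0.133, 0.991, 0.0], [0.0, 0.0, -1.0]]
ft_force: [0.3, 0.1, -1.8]
grip_width: 14.3
finger_force: 3.0
scene yaw -7.7 yel 374 [(np.float64(0.931), 8), (np.float64(0.917), 10), (np.float64(0.891), 6), (np.float64(0.886), 12)]
top yaw -7.7 yel 88 [(np.float64(0.978), 2), (np.float64(0.967), 6), (np.float64(0.967), 4), (np.float64(0.946), 10)]
tcp [668.5 208.9  59.2] q [-30.  36.  13.  81.  -9.  64.  67.] ft [ 0.3  0.1 -1.8] trq [-0.029 -0.013 -0.052]
time_s: 61.6
tcp_pos: [668.7, 208.8, 52.2]
tcp_rot: [[-0.991, 0.133, 0.0], [0.133, 0.991, 0.0], [-0.0, 0.0, -1.0]]
ft_force: [0.4, -0.6, 1.9]
grip_width: 14.1
finger_force: 3.0
scene yaw -7.7 yel 329 [(np.float64(0.906), 6), (np.float64(0.901), 4), (np.float64(0.872), 8), (np.float64(0.859), 2)]
top yaw -7.7 yel 77 [(np.float64(0.975), -4), (np.float64(0.962), -2), (np.float64(0.949), -6), (np.float64(0.939), 0)]
tcp [668.7 208.8  52.2] q [-30.  36.  13.  82.  -9.  63.  67.] ft [ 0.4 -0.6  1.9] trq [-0.048 -0.279 -0.007]
```

```bash
python3 -m pendant '[{"gripper":220,"dx":0,"dy":0,"dz":0,"yaw":0},{"gripper":190,"dx":0,"dy":0,"dz":0,"yaw":0},{"gripper":150,"dx":0,"dy":0,"dz":0,"yaw":0},{"gripper":150,"dx":0,"dy":0,"dz":0,"yaw":0},{"gripper":150,"dx":0,"dy":0,"dz":10,"yaw":0},{"gripper":150,"dx":0,"dy":0,"dz":20,"yaw":0},{"gripper":150,"dx":0,"dy":0,"dz":40,"yaw":0},{"gripper":150,"dx":0,"dy":0,"dz":45,"yaw":0},{"gripper":150,"dx":0,"dy":0,"dz":45,"yaw":0},{"gripper":150,"dx":0,"dy":0,"dz":45,"yaw":0}]' 30
python3 -m pendant '[{"gripper":150,"dx":-8.6,"dy":-13.4,"dz":0,"yaw":-0.145},{"gripper":150,"dx":-8.6,"dy":-13.4,"dz":0,"yaw":-0.145},{"gripper":150,"dx":-8.6,"dy":-13.4,"dz":0,"yaw":-0.145},{"gripper":150,"dx":-8.6,"dy":-13.4,"dz":0,"yaw":-0.145},{"gripper":150,"dx":-8.6,"dy":-13.4,"dz":0,"yaw":-0.145},{"gripper":150,"dx":-8.6,"dy":-13.4,"dz":0,"yaw":-0.145},{"gripper":150,"dx":-8.6,"dy":-13.4,"dz":0,"yaw":-0.145},{"gripper":150,"dx":-8.6,"dy":-13.4,"dz":0,"yaw":-0.145},{"gripper":150,"dx":-8.6,"dy":-13.4,"dz":0,"yaw":-0.145}]'
python3 -m pendant '[{"gripper":150,"dx":-8.6,"dy":-13.4,"dz":0,"yaw":-0.145},{"gripper":150,"dx":-8.6,"dy":-13.4,"dz":0,"yaw":-0.145},{"gripper":150,"dx":-8.6,"dy":-13.4,"dz":0,"yaw":-0.145},{"gripper":150,"dx":-8.6,"dy":-13.4,"dz":0,"yaw":-0.145},{"gripper":150,"dx":-8.6,"dy":-13.4,"dz":0,"yaw":-0.145},{"gripper":150,"dx":-8.6,"dy":-13.4,"dz":0,"yaw":-0.145},{"gripper":150,"dx":-8.6,"dy":-13.4,"dz":0,"yaw":-0.145},{"gripper":150,"dx":-8.6,"dy":-13.4,"dz":0,"yaw":-0.145},{"gripper":150,"dx":0,"dy":0,"dz":0,"yaw":0},{"gripper":150,"dx":0,"dy":0,"dz":0,"yaw":0}]'
cat > tin.py <<'E'
from ff import *
import sf
E
python3 - <<'E'
from ff import *; import sf; from nuts import nuts
s=manip.get_state(); print(s['tcp_pos'],s['qpos'].round(),np.degrees(np.arctan2(s['tcp_rot'][1][1],s['tcp_rot'][0][1])))
a,_=look('scene');b,_=look('top')
for n,im in(('scene',a),('top',b)):
    print(n,'scoop',sf.fit(n,im,(617,214,-.14)),'funnel',fit(n,im,(585.7,18.3,89),False)); nuts(n)
    # tin: silhouette r30 h80 vs grey blob
    hsv=cv2.cvtColor(im,cv2.COLOR_RGB2HSV); m=((hsv[...,2]>80)&(hsv[...,1]<60)).astype(np.uint8); m=cv2.morphologyEx(m,cv2.MORPH_CLOSE,np.ones((5,5),np.uint8))
    k,l,st,c=cv2.connectedComponentsWithStats(m); i=min((i for i in range(1,k) if st[i,4]>60),key=lambda i:np.linalg.norm(c[i]-proj(n,[600,-210,45]))); m=l==i
    t=np.linspace(0,6.28,60); best=(0,)
    for x in range(588,613):
        for y in range(-222,-198):
            M=np.zeros(m.shape,np.uint8); cv2.fillConvexPoly(M,cv2.convexHull(np.round(proj(n,[[x+30*np.cos(q),y+30*np.sin(q),z] for z in(0,80) for q in t])*16).astype(np.int32)),1,shift=4); M=M>0
            best=max(best,((M&m).sum()/(M|m).sum(),x,y))
    print('tin',best,st[i])
E
```

```text
time_s: 62.7
tcp_pos: [668.2, 208.7, 260.4]
tcp_rot: [[-0.991, 0.134, 0.001], [0.134, 0.991, 0.0], [-0.001, 0.001, -1.0]]
ft_force: [0.9, 0.5, 0.0]
grip_width: 36.1
finger_force: 0.0
time_s: 63.6
tcp_pos: [590.7, 87.7, 258.3]
tcp_rot: [[-0.126, 0.992, 0.001], [0.992, 0.126, 0.001], [0.001, 0.001, -1.0]]
ft_force: [-0.1, -0.8, 0.6]
grip_width: 35.7
finger_force: 0.0
time_s: 64.6
tcp_pos: [522.6, -18.4, 258.1]
tcp_rot: [[0.854, 0.52, 0.001], [0.52, -0.854, 0.001], [0.001, -0.0, -1.0]]
ft_force: [-0.6, -0.3, -0.9]
grip_width: 35.6
finger_force: 0.0
[522.56750298 -18.43574601 258.08195507] [-39.   5.  38.  98.  -3.  79. -59.] -58.6519154131673
scene scoop (array([633., 214.]), np.float64(-8.0), np.float64(0.886)) funnel (np.float64(-0.8777484608619174), np.float64(583.7), np.float64(16.3))
scene [254.6 120.2] 45 [261.2 -28.8   8. ]
scene [232.5 127.9] 24 [ 306.6 -103.4    8. ]
scene [125.1 178.8] 85 [ 566.1 -427.     8. ]
scene [258.2 182.1] 18 [525.  12.   8.]
scene [236.7 203.6] 9 [615.2 -48.    8. ]
scene [265. 216.] 9 [649.5  46.9   8. ]
tin (np.float64(0.9417989417989417), 599, -211) [175 174  23  31 567]
top scoop (array([629., 213.]), np.float64(-8.0), np.float64(0.943)) funnel (np.float64(-0.49673202614379086), np.float64(587.7), np.float64(19.3))
top [226.9 194.4] 118 [618.3 105.    8. ]
top [383.  212.9] 94 [ 569.1 -425.6    8. ]
tin (np.float64(0.9236641221374046), 600, -210) [310 191  24  21 393]
```

```bash
python3 -m pendant '[{"gripper":150,"dx":0,"dy":-1.5,"dz":-30,"yaw":0},{"gripper":150,"dx":0,"dy":0,"dz":-30,"yaw":0},{"gripper":150,"dx":0,"dy":0,"dz":-25,"yaw":0},{"gripper":150,"dx":0,"dy":0,"dz":-14,"yaw":0},{"gripper":150,"dx":0,"dy":0,"dz":-4,"yaw":0},{"gripper":150,"dx":0,"dy":0,"dz":0,"yaw":0},{"gripper":150,"dx":0,"dy":0,"dz":0,"yaw":0}]' 30
python3 -m pendant '[{"gripper":235,"dx":0,"dy":0,"dz":0,"yaw":0},{"gripper":255,"dx":0,"dy":0,"dz":0,"yaw":0},{"gripper":255,"dx":0,"dy":0,"dz":0,"yaw":0},{"gripper":255,"dx":0,"dy":0,"dz":0,"yaw":0},{"gripper":255,"dx":0,"dy":0,"dz":0,"yaw":0}]' 15
```

```text
time_s: 65.4
tcp_pos: [523.1, -20.4, 155.6]
tcp_rot: [[0.856, 0.517, 0.002], [0.517, -0.856, 0.0], [0.001, 0.001, -1.0]]
ft_force: [-0.3, -0.2, 0.6]
grip_width: 35.7
finger_force: 0.0
time_s: 65.9
tcp_pos: [522.3, -20.4, 154.5]
tcp_rot: [[0.856, 0.517, 0.0], [0.517, -0.856, 0.0], [0.0, -0.0, -1.0]]
ft_force: [0.2, 0.2, -0.2]
grip_width: 10.0
finger_force: 15.0
```

```bash
python3 -m pendant '[{"gripper":255,"dx":0,"dy":0,"dz":0,"yaw":0},{"gripper":255,"dx":0,"dy":0,"dz":0,"yaw":0},{"gripper":255,"dx":0,"dy":0,"dz":5,"yaw":0},{"gripper":255,"dx":0,"dy":0,"dz":10,"yaw":0},{"gripper":255,"dx":0,"dy":0,"dz":15,"yaw":0},{"gripper":255,"dx":0,"dy":0,"dz":15,"yaw":0},{"gripper":255,"dx":0,"dy":0,"dz":10,"yaw":0},{"gripper":255,"dx":0,"dy":0,"dz":0,"yaw":0},{"gripper":255,"dx":1,"dy":-15,"dz":0,"yaw":0},{"gripper":255,"dx":2,"dy":-30,"dz":0,"yaw":0},{"gripper":255,"dx":2,"dy":-35,"dz":0,"yaw":0},{"gripper":255,"dx":2,"dy":-35,"dz":0,"yaw":0}]' 50
python3 -m pendant '[{"gripper":255,"dx":2,"dy":-35,"dz":0,"yaw":0},{"gripper":255,"dx":2,"dy":-35,"dz":0,"yaw":0},{"gripper":255,"dx":2,"dy":-28,"dz":0,"yaw":0},{"gripper":255,"dx":1.7,"dy":-14.5,"dz":0,"yaw":0},{"gripper":255,"dx":0,"dy":0,"dz":0,"yaw":0},{"gripper":255,"dx":0,"dy":0,"dz":0,"yaw":0}]'
python3 - <<'E'
from ff import *; from nuts import nuts
s=manip.get_state(); P=s['tcp_pos']; print(P)
a,_=look('scene'); print(fit('scene',a,(600,-210,41+P[2]-106.1),True)); nuts('scene')
E
```

```text
time_s: 67.1
tcp_pos: [529.0, -136.4, 209.0]
tcp_rot: [[0.856, 0.517, -0.001], [0.517, -0.856, 0.0], [-0.0, -0.0, -1.0]]
ft_force: [0.8, -0.7, -0.7]
grip_width: 9.6
finger_force: 50.0
time_s: 67.7
tcp_pos: [536.8, -247.4, 208.8]
tcp_rot: [[0.856, 0.516, -0.001], [0.516, -0.856, 0.0], [-0.001, -0.001, -1.0]]
ft_force: [0.4, 0.7, -0.3]
grip_width: 9.4
finger_force: 50.0
[ 536.84078582 -247.42275244  208.84710392]
(np.float64(-0.9135702746365105), np.float64(599.0), np.float64(-210.0))
scene [145.9 119.4] 22 [ 306.3 -419.6    8. ]
scene [191.2 121.3] 40 [ 294.7 -255.5    8. ]
scene [170.9 128.1] 19 [ 334.8 -321.4    8. ]
scene [150.5 134.8] 40 [ 373.9 -386.6    8. ]
scene [125.1 178.9] 86 [ 566.2 -427.     8. ]
scene [236.8 203.5] 10 [614.9 -47.6   8. ]
scene [265.  215.8] 10 [648.7  46.8   8. ]
```

```bash
python3 -m pendant '[{"gripper":255,"dx":0,"dy":0,"dz":-15,"yaw":0},{"gripper":255,"dx":0,"dy":0,"dz":-20,"yaw":0},{"gripper":255,"dx":0,"dy":0,"dz":-15,"yaw":0},{"gripper":255,"dx":0,"dy":0,"dz":-8,"yaw":0},{"gripper":255,"dx":0,"dy":0,"dz":-8,"yaw":0},{"gripper":255,"dx":0,"dy":0,"dz":-8,"yaw":0},{"gripper":255,"dx":0,"dy":0,"dz":0,"yaw":0}]'
python3 -m pendant '[{"gripper":255,"dx":0,"dy":0,"dz":-8,"yaw":0},{"gripper":255,"dx":0,"dy":0,"dz":-8,"yaw":0},{"gripper":255,"dx":0,"dy":0,"dz":-6,"yaw":0},{"gripper":255,"dx":0,"dy":0,"dz":-5,"yaw":0},{"gripper":255,"dx":0,"dy":0,"dz":0,"yaw":0},{"gripper":255,"dx":0,"dy":0,"dz":0,"yaw":0}]'
```

```text
time_s: 68.45
tcp_pos: [536.7, -247.7, 134.6]
tcp_rot: [[0.856, 0.517, -0.001], [0.517, -0.856, 0.0], [-0.001, -0.001, -1.0]]
ft_force: [-0.3, 0.5, -0.6]
grip_width: 9.6
finger_force: 50.0
time_s: 69.05
tcp_pos: [537.0, -248.0, 108.5]
tcp_rot: [[0.856, 0.516, 0.0], [0.516, -0.856, -0.0], [-0.0, 0.0, -1.0]]
ft_force: [0.6, 0.7, -0.4]
grip_width: 9.7
finger_force: 50.0
```

```bash
python3 -m pendant '[{"gripper":255,"dx":0,"dy":0,"dz":-2,"yaw":0},{"gripper":255,"dx":0,"dy":0,"dz":0,"yaw":0},{"gripper":230,"dx":0,"dy":0,"dz":0,"yaw":0},{"gripper":200,"dx":0,"dy":0,"dz":0,"yaw":0},{"gripper":180,"dx":0,"dy":0,"dz":0,"yaw":0},{"gripper":180,"dx":0,"dy":0,"dz":15,"yaw":0},{"gripper":180,"dx":0,"dy":0,"dz":30,"yaw":0},{"gripper":180,"dx":-10,"dy":0,"dz":35,"yaw":0},{"gripper":180,"dx":-30,"dy":0,"dz":20,"yaw":0},{"gripper":180,"dx":-40,"dy":0,"dz":0,"yaw":0},{"gripper":180,"dx":-40,"dy":0,"dz":0,"yaw":0},{"gripper":180,"dx":0,"dy":0,"dz":0,"yaw":0}]'
python3 - <<'E'
from ff import *; from nuts import nuts; import sf
s=manip.get_state(); print(s['tcp_pos'],s['ft_force'])
for n in('scene','top'):
    a,_=look(n); print(n,fit(n,a,(600,-210,41),False),'scoop',sf.fit(n,a,(631,213,-.14))); nuts(n)
    hsv=cv2.cvtColor(a,cv2.COLOR_RGB2HSV); m=(((hsv[...,0]<8)|(hsv[...,0]>172))&(hsv[...,1]>120)).astype(np.uint8)
    k,l,st,c=cv2.connectedComponentsWithStats(m)
    for i in range(1,k):
        if st[i,4]>100: print('red',atz(n,*c[i],28).round(),st[i,4])
    # dark rings seen through jar wall / neck
    u,v=proj(n,[585.7,18.3,60]).astype(int); print('jar grey std',cv2.cvtColor(a,cv2.COLOR_RGB2GRAY)[v-8:v+8,u-8:u+8].std().round(1))
E
```

```text
time_s: 70.25
tcp_pos: [413.0, -249.4, 207.7]
tcp_rot: [[0.859, 0.513, 0.003], [0.513, -0.859, 0.004], [0.004, -0.002, -1.0]]
ft_force: [0.2, -0.3, 0.1]
grip_width: 25.5
finger_force: 0.0
[ 412.95212943 -249.37355793  207.66746949] [ 0.2130117  -0.26164845  0.05630623]
scene (np.float64(-0.8925619834710744), np.float64(599.0), np.float64(-210.0)) scoop (array([633., 214.]), np.float64(-8.0), np.float64(0.889))
scene [125.2 178.8] 86 [ 565.9 -427.     8. ]
scene [186.5 187. ] 27 [ 572.7 -219.5    8. ]
scene [236.7 203.6] 9 [615.2 -48.    8. ]
scene [265.  215.8] 10 [648.7  46.8   8. ]
red [-388.  880.   28.] 126
red [-129.  421.   28.] 1008
red [-129.  817.   28.] 1046
red [ 109. -577.   28.] 642
red [451.  18.  28.] 325
red [ 665. -470.   28.] 285
jar grey std 41.1
top (np.float64(-0.8229665071770335), np.float64(599.0), np.float64(-209.0)) scoop (array([629., 213.]), np.float64(-8.0), np.float64(0.942))
top [321.2 200.9] 95 [ 604.2 -216.1    8. ]
top [382.9 212.9] 95 [ 568.9 -425.4    8. ]
red [ 656. -470.   28.] 260
red [489. 847.  28.] 249
red [441.  17.  28.] 311
red [  97. -581.   28.] 1073
jar grey std 13.4
```

```bash
python3 -c "
from cell import manip
print(manip.hand_in())"
```

```text
the job is handed in; nothing more can be done
None
```

I handed the job in at about 70 s. As far as the cameras show, all the nuts are in the jar, with none left on the bench or in the scoop. The lid is off and lying on the bench, the funnel is back in its tin, and the scoop is standing on the bench. I didn't count the nuts in the jar one by one, and the hand-in gave no verdict.

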